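# Turn the gel tray over and clamp it in the caster

### The job

The washed gel tray lies upside down on the drying mat. Turn it over and lay it flat, channel side up, on its marked place on the white platform of the gel caster, between the two end dams; then swing the cam lever with the red knob fully round so that the gate closes on the tray. The tray is brittle acrylic: do not drop it or let it topple, and leave the other things on the bench where they are.

Things in the scene. Friction and masses are not known exactly. Their poses are not given: they have to be found in the camera images.
- tray: Loose tray of pale blue acrylic, a channel open at both ends: 64 mm wide (x), 100 long (y), 24 high (z), floor and side walls 4 thick, 60 to 110 g, red strips across the floor's outer face, whose centre is the origin; z points into the channel. It starts upside down (z down) on its wall rims, origin 28 mm above the bench. Both ends are alike: it may go in either way round, and stands on either
- mat: Black ribbed rubber drying mat, fixed to the bench: 170 mm (x) by 200 mm (y), 4 mm thick; origin at the centre of its underside, on the bench
- caster: Fixed gel caster: white plate 110 mm wide (x), its flat top, the platform, 20 mm above the bench from y = -68 to 128 mm; origin on the bench under the tray's place, the tray's length to lie along y. Red gasket of the fixed dam at y = -50.3 mm; of the sliding gate at 64.3 open, 50.3 closed. Dam and gate: 84 mm wide, 11 thick, 32 above the platform. Sides open; lines 67 mm apart mark the place
- bay (a point): Centre of the tray's place, on the platform's top face (20 mm above the bench); axes as the caster's
- lever (a joint): Cam lever of the gate, hinged about a vertical axis: 0 = open, pointing along the caster's +y, away from the tray; grows anticlockwise seen from above to 1.571 rad = closed, pointing along the caster's -x. It moves the gate in proportion over 14 mm; turns with about 1 N at the knob, has no spring and stays where it is left. Starts between 0 and 0.2
- lever_knob (a point): Middle of the lever's upright round red knob, 15 mm in diameter and 30 mm tall, 48 mm from the pivot; its top is 75 mm above the bench, its foot 45 mm, on a black arm 14 mm wide and 7 mm thick
- lever_pivot (a point): The lever's pivot axis, 92 mm from the bay's centre along the caster's +y, 47 mm above the bench
- comb: Black gel comb lying flat beside the caster, 29 by 82 by 6 mm, loose; origin under its spine. Leave alone
- marker: Dark blue marker pen, 134 mm long, 15 mm thick, lying beside the mat, loose; origin under its middle, length along its y. Leave alone
- tube_rack: Blue tube rack 70 by 110 by 48 mm with three blue-capped tubes up to 100 mm high, loose; origin under its centre. Leave alone
- cuvette_rack: Green rack 40 by 110 by 30 mm with three white cuvettes up to 49 mm high, loose; origin under its centre. Leave alone
- petri: Round culture dish 90 mm in diameter, 15 mm high, amber, loose; origin under its centre. Leave alone
- timer: White bench timer 66 by 66 by 18 mm, loose; origin under its centre. Leave alone
- buffer: Glass bottle with blue cap, 56 mm in diameter, 105 mm high, loose; origin under its centre. Leave alone
There are look-alikes about, which are no part of the job. There is more than one size of the tray; the one meant has the size given above.

How it is judged:
By the outcome, as a careful person would: the job done as asked, in the order asked, and still so for the second after the job is handed in, with the robot touching nothing.
It also fails if it takes over 72 s, if anything falls off the work surface, if the arm or the gripper's body presses on something with over 40 N, if the wrist force passes 120 N, or if a joint passes its speed limit or range.

### The arm

A 6-joint arm with a two-finger parallel gripper is mounted at the origin on the work surface. World frame = base frame: x ahead of the robot, y to its left, z up, the work surface at z = 0. Lengths are in mm, angles in rad, forces in N, time in s.
With the tool pointing down it reaches from about 350 to 975 mm from the base axis. Payload 7.1 kg.
Tool frame: the origin (TCP) lies between the finger pads; the fingertips stand 8 mm ahead of it and the grasp point (between the pads) lies 11 mm behind it; x points along the fingers, y is the direction in which the jaws open and shut, and the axes are right-handed (so a half turn about x gives the same grasp; the last joint's range is limited). The gripper opens to 88 mm and grips with 3 to 60 N. Pads are 20 mm wide; open, the fingers measure 115 mm over their backs; the gripper's body (75 mm by 178 mm) begins 61 mm behind the grasp point.
Start: joints at [-1.172, 0.423, 1.63, -0, 1.089, -0.019], TCP at [253.609, -571.215, 230.675] pointing down, gripper open.
Joint ranges: [-3, 3], [-0.9, 2.11], [0.09, 2.58], [-1.31, 4.45], [0.11, 2.69], [-2.54, 2.54]. Speed limits (rad/s): [2.39, 2.39, 3.01, 3.14, 3.14, 3.14].

### API

Orientations are given as a rotation vector (axis times angle).
In Python, from workcell import ctrl gives the robot as it stands.
- The arm moves only by the tool apply_moves, never from a script. Its argument "increments" is a list of rows, each an object with "gripper": the opening in per cent of the stroke, from 0 (shut) to 100 (fully open); "delta_pos": the shift along the tool's x, y, z in cm, a list of three; "dr": the turn, a rotation vector about the tool's x, y, z in rad, a list of three. In form: [{"gripper": gripper, "delta_pos": [dx, dy, dz], "dr": [ax, ay, az]}, ...]. A call has exactly 5 rows; each row shifts and turns the commanded pose from where the row before left it, along the tool's axes as they then stand; what a row does not reach is not made up. A row lasts 1/12 s, in which the tool goes at most 41.7 mm and 7.16 degrees, less where a joint would pass 70% of its speed; a pose out of reach is approached as far as the arm can. A call with a gripper value outside its range is refused whole. The fingers move at their own pace and stop on an object; the grip force is fixed at half the most. Time passes only in rows, so rows that do not move let the fingers close, or fill a call up. It gives the time, the measured TCP pose, the force and the opening at its end, in the units of the state.
- ctrl.get_obs(): the state, without advancing time (a new reading comes with each control period).
- ctrl.get_image(name): name is "scene" or "side" or "wrist"; returns a dict with "img" (480x640x3 uint8, red, green, blue), "range_z" (480x640 float32, mm along the optical axis (not along the pixel's ray), 0 where there is no reading), "mtx" (3x3 intrinsics, pixels), "rvec" (rotation vector, rad) and "tvec" (3), from world to camera coordinates, as OpenCV has them. Camera axes: x right, y down, z forward; pixel columns grow to the right and rows downward; lengths in mm; the calibration is good to about 2 mm. A picture is of the moment at which its call begins.
- ctrl.close_job(): hands the job in, once; it reports no verdict.
The state is a dict: "t": time; "qpos": joint angles; "qvel": joint speeds; "joint_torque": joint torques, N m; "ee_pos": TCP position; "orientation": TCP orientation; "ft_force": force on the tool from outside, world axes, zero at the start; "moment": the same for the moment, N m; "width": finger opening in mm.
Only numpy, scipy, OpenCV 4.12 (cv2) and the standard library are available. Lean on these libraries where they do the work, as an engineer would, in place of code of your own. Each camera call takes 0.05 s, during which the arm holds its last target. There are 200 camera calls.

## Working session

There is one attempt and no reset: what is moved stays moved. The work goes in short steps, Python scripts to look and compute and a tool call to move; the robot and the scene stay as the last step left them, time stands still between calls to the robot, and variables do not carry over. Pictures are saved under pics/ and viewed, about 8 in all and at most 12, crops included, and the job is handed in when it is done.

Besides the shell and the picture viewer there is one more tool, called after "Emit:" as name(argument=value, ...), one argument or row to a line, values as JSON. apply_moves: Moves the arm, as the interface text tells. Its arguments: {"type":"object","properties":{"increments":{"type":"array","items":{"type":"object","properties":{"gripper":{"type":"number"},"delta_pos":{"type":"array","items":{"type":"number"}},"dr":{"type":"array","items":{"type":"number"}}}}}},"required":["increments"]}

```bash
mkdir -p pics; ls; cat > h.py <<'E'
import numpy as np, cv2
from workcell import ctrl
from scipy.spatial.transform import Rotation as R
def grab(n):
    d=ctrl.get_image(n); np.savez(''+n+'.npz',**d); return d
def pts(d):
    K=d['mtx'];Rm=cv2.Rodrigues(np.array(d['rvec'],float))[0];t=np.array(d['tvec'],float).ravel()
    z=d['range_z'].astype(float);v,u=np.indices(z.shape)
    c=np.stack([(u-K[0,2])/K[0,0]*z,(v-K[1,2])/K[1,1]*z,z],-1)
    P=(c-t)@Rm; P[z==0]=np.nan; return P
def ray(d,u,v,h):
    K=d['mtx'];Rm=cv2.Rodrigues(np.array(d['rvec'],float))[0];t=np.array(d['tvec'],float).ravel()
    o=-Rm.T@t; r=Rm.T@np.array([(u-K[0,2])/K[0,0],(v-K[1,2])/K[1,1],1]); return o+r*(h-o[2])/r[2]
def save(n,im): cv2.imwrite('pics/'+n+'.png',im[...,::-1])
E
python3 - <<'E'
from h import *
a=grab('scene');save('scene0',a['img']);b=grab('side');save('side0',b['img'])
for d in(a,b):
    Rm=cv2.Rodrigues(np.array(d['rvec'],float))[0];print(-Rm.T@np.ravel(d['tvec']),d['mtx'][0,0], (d['range_z']>0).mean())
print(ctrl.get_obs())
E
```

```text
pics
[1140.94780477 -335.40634611 1123.73016822] 513.7551621871276 0.99603515625
[226.76776319 967.25365237 720.4889016 ] 546.9949497841014 0.9960546875
{'t': 0.1, 'qpos': array([-1.17201923e+00,  4.23742975e-01,  1.63059969e+00,  3.67119121e-05,
        1.08861375e+00, -1.90136386e-02]), 'qvel': array([ 0.00137552, -0.00176969, -0.00312523,  0.00076746, -0.00015492,
       -0.00136372]), 'joint_torque': array([ 6.11561118e-04, -5.45608771e+01, -2.74325341e+01,  6.45531085e-02,
        1.86820782e-02, -1.69485827e-05]), 'ee_pos': array([ 253.42349699, -570.78018392,  229.99827621]), 'orientation': array([ 1.99137776,  0.42354842, -1.99183679]), 'ft_force': array([-0.20085652,  0.43661148, -1.17149963]), 'moment': array([ 0.05438992, -0.02094363,  0.00335536]), 'width': 87.7253120742361}
```

View pics/scene0.png

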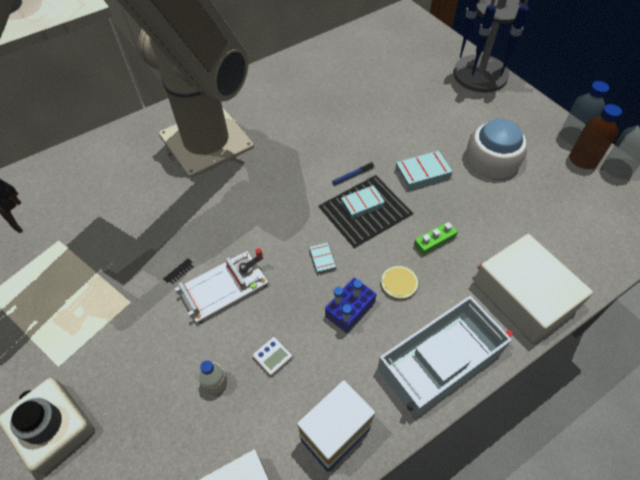

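View pics/side0.png

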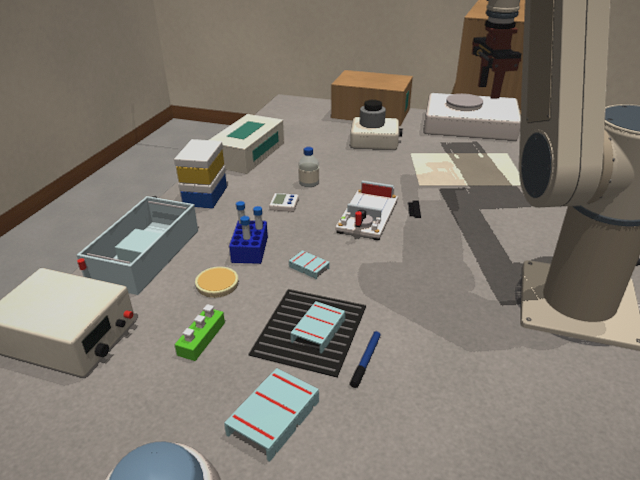

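Picture 1 (scene) and 2 (side) show three pale-blue trays. In scene pixels they are at (362,200) on the mat, (322,258) small and (424,168) large. The mat one fits the description; I'll check its size in the measurement. The caster is at (222,287), its knob at (258,252).

```bash
cat > m.py <<'E'
from h import *
D={n:dict(np.load(n+'.npz')) for n in('scene','side')}
for n,d in D.items():
    P=pts(d);d['P']=P;hsv=cv2.cvtColor(d['img'],cv2.COLOR_RGB2HSV);H,S,V=[hsv[...,i].astype(int) for i in range(3)]
    red=((H<8)|(H>172))&(S>120)&(V>70)
    m=(((H>80)&(H<100)&(S>35)&(V>110))|red)
    m&=(P[...,2]>8)&(P[...,2]<80)
    m=cv2.morphologyEx(m.astype(np.uint8),cv2.MORPH_CLOSE,np.ones((3,3)))
    k,l,s,c=cv2.connectedComponentsWithStats(m)
    for i in range(1,k):
        if s[i,4]<60: continue
        q=P[l==i]; top=np.nanmedian(q[:,2]); q=q[abs(q[:,2]-np.percentile(q[:,2],80))<4]
        print(n,c[i].round(),s[i,4],'z',np.percentile(q[:,2],[5,50,95]).round(1),cv2.minAreaRect(q[:,:2].astype(np.float32)))
    # knob: red at z 45..80
    kk=red&(P[...,2]>48)&(P[...,2]<85)
    if kk.any(): print('knob',np.argwhere(kk).mean(0)[::-1],kk.sum(),np.nanmean(P[kk],0),np.nanmax(P[kk][:,2]))
E
python3 m.py
python3 - <<'E'
from h import *
d=dict(np.load('scene.npz'));e=dict(np.load('side.npz'))
a=cv2.resize(d['img'][230:330,160:290],None,fx=4,fy=4,interpolation=2)
b=cv2.resize(e['img'][170:250,320:430],None,fx=3.6,fy=3.6,interpolation=2)
c=cv2.resize(e['img'][285:375,240:390],None,fx=3,fy=3,interpolation=2)[:200+70]
W=np.zeros((600,800,3),np.uint8)
W[:300,:390]=cv2.resize(a,(390,300));W[:288,395:791]=b;W[305:575,:450]=c
s=cv2.resize(d['img'][140:275,300:460],(340,287));W[305:592,455:795]=s
save('crop1',W)
E
```

```text
Traceback (most recent call last):
  File "m.py", line 13, in <module>
    print(n,c[i].round(),s[i,4],'z',np.percentile(q[:,2],[5,50,95]).round(1),cv2.minAreaRect(q[:,:2].astype(np.float32)))
                                    ~~~~~~~~~~~~~^^^^^^^^^^^^^^^^^^
IndexError: index -1 is out of bounds for axis 0 with size 0
```

View pics/crop1.png

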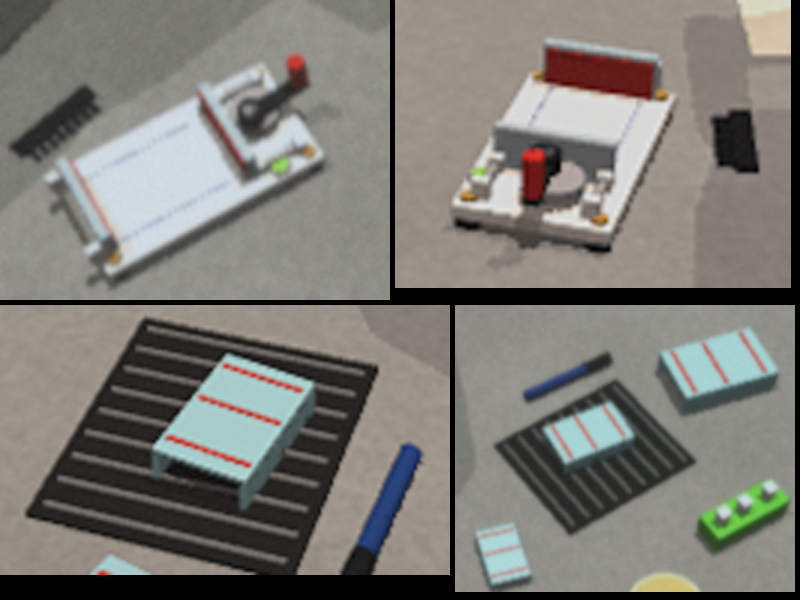

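Picture 3 (crops) shows the caster with the fixed dam at its left end in the scene view and the gate, lever and red knob at the right. The mat tray is channel-down, with three red strips. I'll fix the NaN in the measurement and rerun it.

```bash
sed -i 's/q=P\[l==i\];/q=P[l==i]; q=q[np.isfinite(q[:,2])];/; s/P=pts(d);d/P=np.nan_to_num(pts(d));d/' m.py
cat >> m.py <<'E'
    # caster platform: bright white at z ~20
    w=(S<60)&(V>130)&(abs(P[...,2]-20)<5)
    w=cv2.morphologyEx(w.astype(np.uint8),cv2.MORPH_CLOSE,np.ones((3,3)))
    k,l,s,c=cv2.connectedComponentsWithStats(w)
    for i in range(1,k):
        if s[i,4]>300: 
            q=P[l==i];q=q[abs(q[:,2]-20)<5]; print('white',n,c[i].round(),s[i,4],np.median(q[:,2]),cv2.minAreaRect(q[:,:2].astype(np.float32)))
    # gaskets: red above platform
    g=red&(P[...,2]>22)&(P[...,2]<56)
    k,l,s,c=cv2.connectedComponentsWithStats(g.astype(np.uint8))
    for i in range(1,k):
        if s[i,4]>12: print('red',n,c[i].round(),s[i,4],P[l==i].mean(0).round(1),cv2.minAreaRect(P[l==i][:,:2].astype(np.float32)))
E
python3 m.py
```

```text
scene [424. 167.] 842 z [29.3 31.6 34.8] ((481.4338684082031, 448.2908020019531), (134.74737548828125, 90.81517791748047), 76.00129699707031)
scene [362. 200.] 530 z [25.2 27.6 30.6] ((474.9635925292969, 237.3734893798828), (100.93944549560547, 63.625755310058594), 81.4460678100586)
scene [320. 251.] 108 z [16.  18.3 20.9] ((542.5963745117188, 53.418495178222656), (48.48635482788086, 18.229772567749023), 68.8162612915039)
scene [323. 262.] 205 z [15.7 17.9 21.1] ((577.1427612304688, 41.72806167602539), (48.53804397583008, 40.86137771606445), 71.52845001220703)
knob [364.93617021 286.12765957] 47 [697.5923744   57.05423806  71.8290606 ] 78.02504116229922
white scene [322. 257.] 476 17.924812248227006 ((558.4562377929688, 48.04995346069336), (48.71350860595703, 77.0995101928711), 70.78063201904297)
white scene [219. 289.] 2100 19.582725679091787 ((488.1466979980469, -199.5197296142578), (194.67637634277344, 111.9487075805664), 88.06089782714844)
white scene [272. 356.] 719 18.044601540003697 ((711.7744140625, -192.9507293701172), (65.17155456542969, 64.93778228759766), 8.79027462005615
[... 2123 characters left out ...]
 320.] 35 [472.  237.   28.9] ((471.5296325683594, 236.3123779296875), (6.433617115020752, 53.9857063293457), 81.95049285888672)
red side [309. 333.] 34 [478.3 278.3  29.1] ((477.6446228027344, 278.24505615234375), (5.046773433685303, 53.3324089050293), 79.70767974853516)
red side [292. 384.] 97 [465.2 403.5  33.4] ((465.6753845214844, 404.0013122558594), (6.9803338050842285, 75.25593566894531), 73.94790649414062)
red side [275. 402.] 112 [475.9 447.6  33.3] ((476.4552917480469, 447.4253234863281), (7.195937156677246, 75.49874877929688), 75.83932495117188)
red side [253. 427.] 127 [490.8 501.1  33.3] ((491.6015625, 500.970458984375), (6.351728439331055, 76.21288299560547), 75.18577575683594)
```

The mat tray measures 101–104 × 64–65 mm with its top at 28 mm, so it is the one meant. The large one is 135 × 90 and the small one 77 × 50. Tray: centre (474, 239.5), long axis at about 81.7°. Caster bay: about (487, -228), with +y close to world +y.

Plan:
1. Grasp the tray across its width with the tool leaned, and turn it +90° about x so it stands on its end on bare bench.
2. Regrasp from the channel side and turn it another +90°.
3. Place it in the bay.

```bash
cat >> h.py <<'E'
def tool(az,ang,flip=1):
    # tool x in the vertical plane of heading az(deg), elevation ang(deg, -90 = down); y = horizontal jaw axis
    a,e=np.radians([az,ang]);x=np.array([np.cos(a)*np.cos(e),np.sin(a)*np.cos(e),np.sin(e)])
    y=flip*np.array([np.sin(a),-np.cos(a),0]);return np.column_stack([x,y,np.cross(x,y)])
def plan(p,Rt,show=True):
    o=ctrl.get_obs();R0=R.from_rotvec(o['orientation']).as_matrix();d=R0.T@(np.array(p)-o['ee_pos'])/10
    rv=R.from_matrix(R0.T@Rt).as_rotvec()
    print('shift cm (tool)',d.round(3),'rows>=%.1f'%(np.linalg.norm(d)/4.17),'| turn rad',rv.round(4),'rows>=%.1f'%(np.linalg.norm(rv)/.125),
     '\n  at',o['ee_pos'].round(1),'t %.2f'%o['t'],'F',o['ft_force'].round(1),'w %.1f'%o['width'],'q',o['qpos'].round(2))
def wrist(Rt,q1,f):
    # q4,q5,q6 for orientation, f=q2+q3 ; model Rz(q1)Ry(f)Rz(q4)Ry(q5)Rz(q6)
    M=(R.from_euler('z',q1)*R.from_euler('y',f)).inv().as_matrix()@Rt@np.linalg.inv(C)
    a=R.from_matrix(M).as_euler('ZYZ');return a.round(2)
C=np.array([[0,0,1.],[0,1,0],[-1,0,0]]).T
E
python3 - <<'E'
from h import *
import h
o=ctrl.get_obs();q=o['qpos'];R0=R.from_rotvec(o['orientation']).as_matrix();print(R0.round(2))
M=(R.from_euler('z',q[0])*R.from_euler('y',q[1]+q[2])*R.from_euler('z',q[3])*R.from_euler('y',q[4])*R.from_euler('z',q[5])).as_matrix()
h.C=M.T@R0;print(h.C.round(2))
for fl in(1,-1):
  for nm,az,ang,p in(('grasp1',81.7,-125,(474,240)),('hover',90,-90,(440,40)),('stand1',90,-35,(440,40)),('grasp2',90,-145,(440,40)),('place',88.5,-55,(487,-228))):
    T=tool(az,ang,fl);print(fl,nm,[wrist(T,np.arctan2(p[1],p[0]),f) for f in(1.9,2.2)])
plan([480,225,200],tool(81.7,-125,1));plan([480,225,200],tool(81.7,-125,-1))
E
```

```text
[[-0.    0.41 -0.91]
 [ 0.   -0.91 -0.41]
 [-1.   -0.   -0.  ]]
[[ 0. -1. -0.]
 [ 0.  0. -1.]
 [ 1.  0.  0.]]
1 grasp1 [array([-0.49,  1.62,  0.68]), array([-0.5 ,  1.35,  0.83])]
1 hover [array([-0.  ,  1.24,  0.09]), array([-0.  ,  0.94,  0.09])]
1 stand1 [array([ 1.  ,  1.31, -0.22]), array([ 1.1 ,  1.16, -0.5 ])]
1 grasp2 [array([-0.96,  1.46,  0.32]), array([-1.01,  1.29,  0.58])]
1 place [array([ 0.55,  1.52, -0.52]), array([ 0.58,  1.27, -0.68])]
-1 grasp1 [array([-0.49,  1.62, -2.46]), array([-0.5 ,  1.35, -2.31])]
-1 hover [array([ 0.  ,  1.24, -3.05]), array([ 0.  ,  0.94, -3.05])]
-1 stand1 [array([1.  , 1.31, 2.92]), array([1.1 , 1.16, 2.64])]
-1 grasp2 [array([-0.96,  1.46, -2.82]), array([-1.01,  1.29, -2.56])]
-1 place [array([0.55, 1.52, 2.62]), array([0.58, 1.27, 2.46])]
shift cm (tool) [  3.09  -63.537 -52.996] rows>=19.9 | turn rad [-0.9752 -0.5583  0.3088] rows>=9.3 
  at [ 253.4 -570.8  230. ] t 0.10 F [-0.2  0.4 -1.2] w 87.7 q [-1.17  0.42  1.63  0.    1.09 -0.02]
shift cm (tool) [  3.09  -63.537 -52.996] rows>=19.9 | turn rad [2.0549 0.3588 0.6488] rows>=17.5 
  at [ 253.4 -570.8  230. ] t 0.10 F [-0.2  0.4 -1.2] w 87.7 q [-1.17  0.42  1.63  0.    1.09 -0.02]
```

```bash
python3 - <<'E'
from h import *
plan([486,319,190],tool(81.7,-125))
E
```

```text
shift cm (tool) [  4.101 -71.884 -57.358] rows>=22.1 | turn rad [-0.9752 -0.5583  0.3088] rows>=9.3 
  at [ 253.4 -570.8  230. ] t 0.10 F [-0.2  0.4 -1.2] w 87.7 q [-1.17  0.42  1.63  0.    1.09 -0.02]
```

Emit:
apply_moves(
  increments=[
    {"gripper": 100, "delta_pos": [0.16, -2.88, -2.29], "dr": [0, 0, 0]},
    {"gripper": 100, "delta_pos": [0.16, -2.88, -2.29], "dr": [0, 0, 0]},
    {"gripper": 100, "delta_pos": [0.16, -2.88, -2.29], "dr": [0, 0, 0]},
    {"gripper": 100, "delta_pos": [0.16, -2.88, -2.29], "dr": [0, 0, 0]},
    {"gripper": 100, "delta_pos": [0.16, -2.88, -2.29], "dr": [0, 0, 0]},
  ],
)

```text
t: 0.52
ee_pos: [299.7, -391.3, 222.2]
orientation: [1.991, 0.422, -1.992]
ft_force: [0.9, -0.3, -0.4]
width: 88.1
```

Emit:
apply_moves(
  increments=[
    {"gripper": 100, "delta_pos": [0.16, -2.88, -2.29], "dr": [0, 0, 0]},
    {"gripper": 100, "delta_pos": [0.16, -2.88, -2.29], "dr": [0, 0, 0]},
    {"gripper": 100, "delta_pos": [0.16, -2.88, -2.29], "dr": [0, 0, 0]},
    {"gripper": 100, "delta_pos": [0.16, -2.88, -2.29], "dr": [0, 0, 0]},
    {"gripper": 100, "delta_pos": [0.16, -2.88, -2.29], "dr": [0, 0, 0]},
  ],
)

```text
t: 0.93
ee_pos: [345.9, -213.3, 214.5]
orientation: [1.991, 0.422, -1.991]
ft_force: [0.8, -0.6, 0.2]
width: 87.8
```

Emit:
apply_moves(
  increments=[
    {"gripper": 100, "delta_pos": [0.16, -2.88, -2.29], "dr": [0, 0, 0]},
    {"gripper": 100, "delta_pos": [0.16, -2.88, -2.29], "dr": [0, 0, 0]},
    {"gripper": 100, "delta_pos": [0.16, -2.88, -2.29], "dr": [0, 0, 0]},
    {"gripper": 100, "delta_pos": [0.16, -2.88, -2.29], "dr": [0, 0, 0]},
    {"gripper": 100, "delta_pos": [0.16, -2.88, -2.29], "dr": [0, 0, 0]},
  ],
)

```text
t: 1.35
ee_pos: [392.2, -35.2, 206.6]
orientation: [1.991, 0.422, -1.991]
ft_force: [1.0, -0.6, -0.0]
width: 87.6
```

Emit:
apply_moves(
  increments=[
    {"gripper": 100, "delta_pos": [0.16, -2.88, -2.29], "dr": [0, 0, 0]},
    {"gripper": 100, "delta_pos": [0.16, -2.88, -2.29], "dr": [0, 0, 0]},
    {"gripper": 100, "delta_pos": [0.16, -2.88, -2.29], "dr": [0, 0, 0]},
    {"gripper": 100, "delta_pos": [0.16, -2.88, -2.29], "dr": [0, 0, 0]},
    {"gripper": 100, "delta_pos": [0.16, -2.88, -2.29], "dr": [0, 0, 0]},
  ],
)

```text
t: 1.77
ee_pos: [438.4, 143.0, 198.5]
orientation: [1.991, 0.422, -1.991]
ft_force: [1.0, -0.5, -0.1]
width: 87.9
```

Emit:
apply_moves(
  increments=[
    {"gripper": 100, "delta_pos": [0.16, -2.88, -2.29], "dr": [0, 0, 0]},
    {"gripper": 100, "delta_pos": [0.16, -2.88, -2.29], "dr": [0, 0, 0]},
    {"gripper": 100, "delta_pos": [0.16, -2.88, -2.29], "dr": [0, 0, 0]},
    {"gripper": 100, "delta_pos": [0.16, -2.88, -2.29], "dr": [0, 0, 0]},
    {"gripper": 100, "delta_pos": [0.16, -2.88, -2.29], "dr": [0, 0, 0]},
  ],
)

```text
t: 2.18
ee_pos: [484.5, 321.0, 190.2]
orientation: [1.99, 0.422, -1.991]
ft_force: [0.7, -0.4, -0.2]
width: 87.5
```

Emit:
apply_moves(
  increments=[
    {"gripper": 100, "delta_pos": [0, 0, 0], "dr": [-0.0975, -0.0558, 0.0309]},
    {"gripper": 100, "delta_pos": [0, 0, 0], "dr": [-0.0975, -0.0558, 0.0309]},
    {"gripper": 100, "delta_pos": [0, 0, 0], "dr": [-0.0975, -0.0558, 0.0309]},
    {"gripper": 100, "delta_pos": [0, 0, 0], "dr": [-0.0975, -0.0558, 0.0309]},
    {"gripper": 100, "delta_pos": [0, 0, 0], "dr": [-0.0975, -0.0558, 0.0309]},
  ],
)

```text
t: 2.6
ee_pos: [484.8, 319.1, 190.5]
orientation: [1.382, 0.598, -1.815]
ft_force: [0.4, 0.1, 0.6]
width: 87.8
```

Emit:
apply_moves(
  increments=[
    {"gripper": 100, "delta_pos": [0, 0, 0], "dr": [-0.0975, -0.0558, 0.0309]},
    {"gripper": 100, "delta_pos": [0, 0, 0], "dr": [-0.0975, -0.0558, 0.0309]},
    {"gripper": 100, "delta_pos": [0, 0, 0], "dr": [-0.0975, -0.0558, 0.0309]},
    {"gripper": 100, "delta_pos": [0, 0, 0], "dr": [-0.0975, -0.0558, 0.0309]},
    {"gripper": 100, "delta_pos": [0, 0, 0], "dr": [-0.0975, -0.0558, 0.0309]},
  ],
)

```text
t: 3.02
ee_pos: [484.9, 319.2, 190.4]
orientation: [0.81, 0.705, -1.566]
ft_force: [-0.4, 0.2, -0.5]
width: 88.0
```

```bash
cat > w.py <<'E'
from h import *
d=grab('wrist');P=np.nan_to_num(pts(d));hsv=cv2.cvtColor(d['img'],cv2.COLOR_RGB2HSV);H,S,V=[hsv[...,i].astype(int) for i in range(3)]
red=((H<8)|(H>172))&(S>120)&(V>60)
m=(((H>80)&(H<100)&(S>35))|red)&(P[...,2]>22)&(P[...,2]<34)&(np.hypot(P[...,0]-474,P[...,1]-240)<90)
m=cv2.morphologyEx(m.astype(np.uint8),cv2.MORPH_OPEN,np.ones((3,3)))
q=P[m>0];print(len(q),np.percentile(q[:,2],[5,50,95]),cv2.minAreaRect(q[:,:2].astype(np.float32)),np.argwhere(m).min(0),np.argwhere(m).max(0))
save('w1',d['img'])
plan([475,245,17.5],tool(81.7,-125))
E
python3 w.py
```

```text
6969 [26.50787013 27.63432475 28.59423631] ((472.10150146484375, 241.1909942626953), (101.89492797851562, 64.01810455322266), 81.00942993164062) [117 277] [219 368]
shift cm (tool) [18.354  0.205 -3.816] rows>=4.5 | turn rad [ 0.0119  0.0081 -0.003 ] rows>=0.1 
  at [483.7 319.9 189.1] t 3.07 F [-0.1  0.1 -1. ] w 88.1 q [ 0.75  0.65  1.49 -0.37  1.51  1.01]
```

View pics/w1.png

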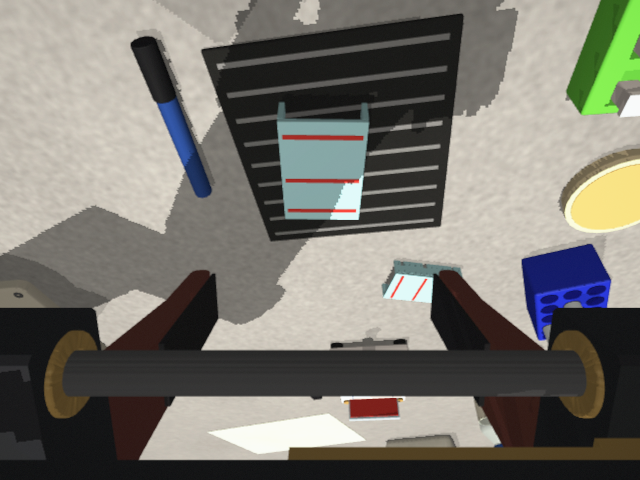

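Picture 4 (wrist) shows the mat tray at px (277–368, 117–219), upside down. It is 102 × 64, centre about (473, 240.5), and nothing is near its sides.

```bash
python3 - <<'E'
from h import *
T=tool(81.4,-125);p=np.array([473.9,246.1,17.5])
plan(p-60*T[:,0],T);plan(p,T)
E
```

```text
shift cm (tool) [12.3    0.117 -3.844] rows>=3.1 | turn rad [ 0.0162  0.0081 -0.0061] rows>=0.2 
  at [483.7 319.9 189.1] t 3.07 F [-0.1  0.1 -1. ] w 88.1 q [ 0.75  0.65  1.49 -0.37  1.51  1.01]
shift cm (tool) [18.299  0.081 -3.893] rows>=4.5 | turn rad [ 0.0162  0.0081 -0.0061] rows>=0.2 
  at [483.7 319.9 189.1] t 3.07 F [-0.1  0.1 -1. ] w 88.1 q [ 0.75  0.65  1.49 -0.37  1.51  1.01]
```

Emit:
apply_moves(
  increments=[
    {"gripper": 100, "delta_pos": [0, 0, 0], "dr": [0.016, 0.008, -0.006]},
    {"gripper": 100, "delta_pos": [3, 0.03, -0.96], "dr": [0, 0, 0]},
    {"gripper": 100, "delta_pos": [3, 0.03, -0.96], "dr": [0, 0, 0]},
    {"gripper": 100, "delta_pos": [3, 0.03, -0.96], "dr": [0, 0, 0]},
    {"gripper": 100, "delta_pos": [3, 0.03, -0.96], "dr": [0, 0, 0]},
  ],
)

```text
t: 3.48
ee_pos: [480.9, 282.2, 69.4]
orientation: [0.84, 0.7, -1.581]
ft_force: [-0.2, 0.9, -0.9]
width: 87.7
```

```bash
python3 - <<'E'
from h import *
T=tool(81.4,-125);p=np.array([473.9,246.1,17.5])
plan(p,T)
E
```

```text
shift cm (tool) [ 6.36  -0.133  0.1  ] rows>=1.5 | turn rad [-0.018  -0.0103  0.0032] rows>=0.2 
  at [480.9 282.2  69.4] t 3.48 F [-0.2  0.9 -0.9] w 87.7 q [ 0.71  0.77  1.59 -0.39  1.28  1.09]
```

Emit:
apply_moves(
  increments=[
    {"gripper": 100, "delta_pos": [1.5, -0.03, 0.03], "dr": [-0.01, -0.005, 0.002]},
    {"gripper": 100, "delta_pos": [1.5, -0.03, 0.03], "dr": [0, 0, 0]},
    {"gripper": 100, "delta_pos": [1, -0.03, 0.02], "dr": [0, 0, 0]},
    {"gripper": 100, "delta_pos": [0, 0, 0], "dr": [0, 0, 0]},
    {"gripper": 100, "delta_pos": [0, 0, 0], "dr": [0, 0, 0]},
  ],
)

```text
t: 3.9
ee_pos: [476.6, 259.7, 38.3]
orientation: [0.824, 0.703, -1.575]
ft_force: [0.1, 0.7, 0.8]
width: 87.6
```

```bash
python3 - <<'E'
from h import *
T=tool(81.4,-125);p=np.array([473.9,246.1,17.5])
plan(p,T)
E
```

```text
shift cm (tool) [ 2.5   -0.064 -0.056] rows>=0.6 | turn rad [-0.0043 -0.0028  0.0006] rows>=0.0 
  at [476.6 259.7  38.3] t 3.90 F [0.1 0.7 0.8] w 87.6 q [ 0.69  0.8   1.63 -0.42  1.22  1.09]
```

Emit:
apply_moves(
  increments=[
    {"gripper": 100, "delta_pos": [0.9, -0.03, -0.03], "dr": [-0.004, -0.003, 0]},
    {"gripper": 100, "delta_pos": [0.9, -0.03, -0.03], "dr": [0, 0, 0]},
    {"gripper": 100, "delta_pos": [0.7, 0, 0], "dr": [0, 0, 0]},
    {"gripper": 100, "delta_pos": [0, 0, 0], "dr": [0, 0, 0]},
    {"gripper": 100, "delta_pos": [0, 0, 0], "dr": [0, 0, 0]},
  ],
)

```text
t: 4.32
ee_pos: [473.7, 246.1, 16.9]
orientation: [0.817, 0.705, -1.572]
ft_force: [0.1, 0.6, 1.3]
width: 87.8
```

Emit:
apply_moves(
  increments=[
    {"gripper": 65, "delta_pos": [0, 0, 0], "dr": [0, 0, 0]},
    {"gripper": 60, "delta_pos": [0, 0, 0], "dr": [0, 0, 0]},
    {"gripper": 55, "delta_pos": [0, 0, 0], "dr": [0, 0, 0]},
    {"gripper": 50, "delta_pos": [0, 0, 0], "dr": [0, 0, 0]},
    {"gripper": 50, "delta_pos": [0, 0, 0], "dr": [0, 0, 0]},
  ],
)

```text
t: 4.73
ee_pos: [473.5, 246.0, 16.9]
orientation: [0.817, 0.705, -1.573]
ft_force: [0.9, -0.0, 1.7]
width: 63.4
```

Emit:
apply_moves(
  increments=[
    {"gripper": 50, "delta_pos": [0, 0, 0], "dr": [0, 0, 0]},
    {"gripper": 50, "delta_pos": [0, 0, 0], "dr": [0, 0, 0]},
    {"gripper": 50, "delta_pos": [0, 0, 0], "dr": [0, 0, 0]},
    {"gripper": 50, "delta_pos": [0, 0, 0], "dr": [0, 0, 0]},
    {"gripper": 50, "delta_pos": [0, 0, 0], "dr": [0, 0, 0]},
  ],
)

```text
t: 5.15
ee_pos: [473.5, 246.1, 16.9]
orientation: [0.817, 0.705, -1.573]
ft_force: [-0.6, -0.3, 1.1]
width: 63.5
```

```bash
python3 - <<'E'
from h import *
T=tool(81.4,-125);o=ctrl.get_obs();p=o['ee_pos']
plan(p+np.array([0,0,130]),T)
E
```

```text
shift cm (tool) [-10.641  -0.015   7.468] rows>=3.1 | turn rad [0.0016 0.0011 0.0003] rows>=0.0 
  at [473.5 246.1  16.9] t 5.15 F [-0.6 -0.3  1.1] w 63.5 q [ 0.68  0.83  1.65 -0.43  1.17  1.1 ]
```

Emit:
apply_moves(
  increments=[
    {"gripper": 45, "delta_pos": [-0.41, 0, 0.29], "dr": [0, 0, 0]},
    {"gripper": 45, "delta_pos": [-0.82, 0, 0.57], "dr": [0, 0, 0]},
    {"gripper": 45, "delta_pos": [-1.64, 0, 1.15], "dr": [0, 0, 0]},
    {"gripper": 45, "delta_pos": [-1.64, 0, 1.15], "dr": [0, 0, 0]},
    {"gripper": 45, "delta_pos": [-1.64, 0, 1.15], "dr": [0, 0, 0]},
  ],
)

```text
t: 5.57
ee_pos: [473.5, 246.2, 93.3]
orientation: [0.817, 0.705, -1.573]
ft_force: [0.1, -0.2, -2.1]
width: 63.8
```

Emit:
apply_moves(
  increments=[
    {"gripper": 45, "delta_pos": [-1.64, 0, 1.15], "dr": [0, 0, 0]},
    {"gripper": 45, "delta_pos": [-1.64, 0, 1.15], "dr": [0, 0, 0]},
    {"gripper": 45, "delta_pos": [-1.64, 0, 1.15], "dr": [0, 0, 0]},
    {"gripper": 45, "delta_pos": [-1.64, 0, 1.15], "dr": [0, 0, 0]},
    {"gripper": 45, "delta_pos": [0, 0, 0], "dr": [0, 0, 0]},
  ],
)

```text
t: 5.98
ee_pos: [475.3, 247.4, 176.2]
orientation: [0.823, 0.704, -1.569]
ft_force: [1.5, 0.2, -1.5]
width: 64.1
```

```bash
python3 - <<'E'
from h import *
plan([440,40,170],tool(90,-35))
E
```

```text
shift cm (tool) [12.507 -0.416 16.926] rows>=5.0 | turn rad [-0.1619  1.5642 -0.0327] rows>=12.6 
  at [475.3 247.4 176.2] t 5.98 F [ 1.5  0.2 -1.5] w 64.1 q [ 0.68  0.59  1.63 -0.41  1.4   1.  ]
```

Emit:
apply_moves(
  increments=[
    {"gripper": 45, "delta_pos": [1.25, -0.04, 1.69], "dr": [0, 0, 0]},
    {"gripper": 45, "delta_pos": [1.25, -0.04, 1.69], "dr": [0, 0, 0]},
    {"gripper": 45, "delta_pos": [1.25, -0.04, 1.69], "dr": [0, 0, 0]},
    {"gripper": 45, "delta_pos": [1.25, -0.04, 1.69], "dr": [0, 0, 0]},
    {"gripper": 45, "delta_pos": [1.25, -0.04, 1.69], "dr": [0, 0, 0]},
  ],
)

```text
t: 6.4
ee_pos: [455.5, 141.6, 169.0]
orientation: [0.816, 0.705, -1.573]
ft_force: [-0.0, -0.3, -0.4]
width: 63.9
```

Emit:
apply_moves(
  increments=[
    {"gripper": 45, "delta_pos": [1.25, -0.04, 1.69], "dr": [0, 0, 0]},
    {"gripper": 45, "delta_pos": [1.25, -0.04, 1.69], "dr": [0, 0, 0]},
    {"gripper": 45, "delta_pos": [1.25, -0.04, 1.69], "dr": [0, 0, 0]},
    {"gripper": 45, "delta_pos": [1.25, -0.04, 1.69], "dr": [0, 0, 0]},
    {"gripper": 45, "delta_pos": [1.25, -0.04, 1.69], "dr": [0, 0, 0]},
  ],
)

```text
t: 6.82
ee_pos: [438.0, 38.0, 166.4]
orientation: [0.817, 0.705, -1.573]
ft_force: [-0.0, 0.4, -1.5]
width: 63.8
```

Emit:
apply_moves(
  increments=[
    {"gripper": 45, "delta_pos": [0, 0, 0], "dr": [-0.0108, 0.1043, -0.0022]},
    {"gripper": 45, "delta_pos": [0, 0, 0], "dr": [-0.0108, 0.1043, -0.0022]},
    {"gripper": 45, "delta_pos": [0, 0, 0], "dr": [-0.0108, 0.1043, -0.0022]},
    {"gripper": 45, "delta_pos": [0, 0, 0], "dr": [-0.0108, 0.1043, -0.0022]},
    {"gripper": 45, "delta_pos": [0, 0, 0], "dr": [-0.0108, 0.1043, -0.0022]},
  ],
)

```text
t: 7.23
ee_pos: [438.8, 39.2, 167.3]
orientation: [1.205, 1.121, -1.344]
ft_force: [-0.3, -0.5, -1.2]
width: 64.0
```

Emit:
apply_moves(
  increments=[
    {"gripper": 45, "delta_pos": [0, 0, 0], "dr": [-0.0108, 0.1043, -0.0022]},
    {"gripper": 45, "delta_pos": [0, 0, 0], "dr": [-0.0108, 0.1043, -0.0022]},
    {"gripper": 45, "delta_pos": [0, 0, 0], "dr": [-0.0108, 0.1043, -0.0022]},
    {"gripper": 45, "delta_pos": [0, 0, 0], "dr": [-0.0108, 0.1043, -0.0022]},
    {"gripper": 45, "delta_pos": [0, 0, 0], "dr": [-0.0108, 0.1043, -0.0022]},
  ],
)

```text
t: 7.65
ee_pos: [439.0, 38.8, 167.5]
orientation: [1.561, 1.514, -1.021]
ft_force: [0.3, -0.2, -2.0]
width: 63.7
```

Emit:
apply_moves(
  increments=[
    {"gripper": 45, "delta_pos": [0, 0, 0], "dr": [-0.0108, 0.1043, -0.0022]},
    {"gripper": 45, "delta_pos": [0, 0, 0], "dr": [-0.0108, 0.1043, -0.0022]},
    {"gripper": 45, "delta_pos": [0, 0, 0], "dr": [-0.0108, 0.1043, -0.0022]},
    {"gripper": 45, "delta_pos": [0, 0, 0], "dr": [-0.0108, 0.1043, -0.0022]},
    {"gripper": 45, "delta_pos": [0, 0, 0], "dr": [-0.0108, 0.1043, -0.0022]},
  ],
)

```text
t: 8.07
ee_pos: [438.9, 38.4, 167.0]
orientation: [1.874, 1.874, -0.594]
ft_force: [-0.4, 1.3, -0.6]
width: 63.9
```

Emit:
apply_moves(
  increments=[
    {"gripper": 45, "delta_pos": [0, 0, 0], "dr": [0, 0, 0]},
    {"gripper": 45, "delta_pos": [0, 0, 0], "dr": [0, 0, 0]},
    {"gripper": 45, "delta_pos": [0, 0, 0], "dr": [0, 0, 0]},
    {"gripper": 45, "delta_pos": [0, 0, 0], "dr": [0, 0, 0]},
    {"gripper": 45, "delta_pos": [0, 0, 0], "dr": [0, 0, 0]},
  ],
)

```text
t: 8.48
ee_pos: [438.7, 39.5, 167.6]
orientation: [1.868, 1.872, -0.599]
ft_force: [0.4, -0.1, -0.6]
width: 64.0
```

```bash
python3 - <<'E'
from h import *
plan([440,40,100],tool(90,-35))
a=grab('side');b=grab('scene')
c=cv2.resize(a['img'][130:330,240:500],(520,400));e=cv2.resize(b['img'][130:330,200:400],(280,280))
W=np.zeros((400,800,3),np.uint8);W[:,:520]=c;W[:280,520:]=e;save('stand1',W)
E
```

```text
shift cm (tool) [3.948 0.158 5.486] rows>=1.6 | turn rad [-0.0024  0.0059  0.0033] rows>=0.1 
  at [438.7  39.5 167.6] t 8.48 F [ 0.4 -0.1 -0.6] w 64.0 q [-0.46  0.55  2.03  0.87  1.27 -1.04]
```

View pics/stand1.png

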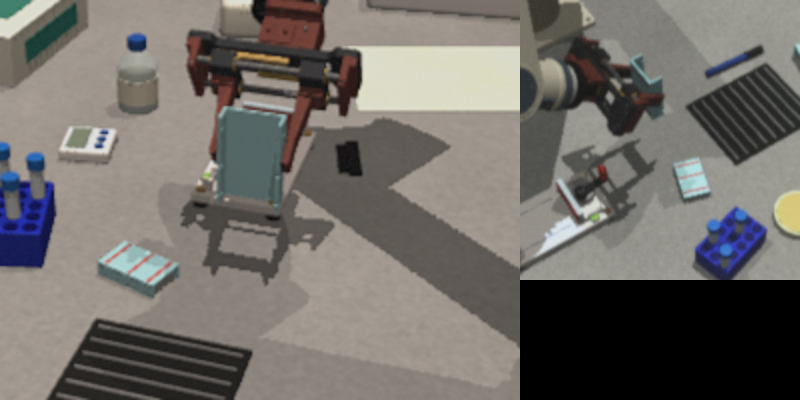

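Picture 5 shows the tray upright in the jaws, channel facing +y, over bare bench. I'll measure its lower end before setting it down.

```bash
cat > st.py <<'E'
from h import *
import sys
def st(d,lo,hi):
    P=np.nan_to_num(pts(d));hsv=cv2.cvtColor(d['img'],cv2.COLOR_RGB2HSV);H,S,V=[hsv[...,i].astype(int) for i in range(3)]
    m=(H>80)&(H<100)&(S>35)&(P[...,2]>lo)&(P[...,2]<hi)&(np.hypot(P[...,0]-440,P[...,1]-60)<70)
    m=cv2.morphologyEx(m.astype(np.uint8),cv2.MORPH_OPEN,np.ones((3,3)));q=P[m>0]
    print(len(q),'z',np.percentile(q[:,2],[1,99]).round(1),'x',np.percentile(q[:,0],[1,99]).round(1),'y',np.percentile(q[:,1],[2,50,98]).round(1))
    a=np.linalg.lstsq(np.c_[q[:,0],q[:,2],np.ones(len(q))],q[:,1],rcond=None)[0];print('plane y=',a.round(3))
E
python3 - <<'E'
from st import *
st(dict(np.load('side.npz')),22,300)
plan([438,65,75],tool(90,-35))
E
```

```text
1374 z [115.4 213.1] x [408.2 470.1] y [28.2 32.3 52.7]
plane y= [-3.6000e-02  2.8000e-02  4.5954e+01]
shift cm (tool) [ 7.435 -0.034  6.075] rows>=2.3 | turn rad [-0.0025  0.0053  0.0032] rows>=0.1 
  at [438.7  39.4 167.5] t 8.58 F [ 1.1 -0.5 -0.4] w 63.9 q [-0.46  0.55  2.03  0.87  1.27 -1.05]
```

Emit:
apply_moves(
  increments=[
    {"gripper": 45, "delta_pos": [1.48, 0, 1.22], "dr": [-0.0024, 0.0054, 0.0032]},
    {"gripper": 45, "delta_pos": [1.48, 0, 1.22], "dr": [0, 0, 0]},
    {"gripper": 45, "delta_pos": [1.48, 0, 1.22], "dr": [0, 0, 0]},
    {"gripper": 45, "delta_pos": [1.48, 0, 1.22], "dr": [0, 0, 0]},
    {"gripper": 45, "delta_pos": [1.48, 0, 1.22], "dr": [0, 0, 0]},
  ],
)

```text
t: 9.0
ee_pos: [438.7, 65.0, 74.0]
orientation: [1.873, 1.872, -0.591]
ft_force: [1.1, -1.0, -1.2]
width: 63.9
```

Emit:
apply_moves(
  increments=[
    {"gripper": 45, "delta_pos": [0.29, 0, 0.41], "dr": [0, 0, 0]},
    {"gripper": 45, "delta_pos": [0.29, 0, 0.41], "dr": [0, 0, 0]},
    {"gripper": 45, "delta_pos": [0.23, 0, 0.33], "dr": [0, 0, 0]},
    {"gripper": 45, "delta_pos": [0, 0, 0], "dr": [0, 0, 0]},
    {"gripper": 45, "delta_pos": [0, 0, 0], "dr": [0, 0, 0]},
  ],
)

```text
t: 9.42
ee_pos: [438.8, 64.4, 60.9]
orientation: [1.875, 1.873, -0.59]
ft_force: [1.0, -0.2, -1.9]
width: 63.9
```

```bash
python3 - <<'E'
from st import *
st(grab('side'),2,300)
plan([438,65,55],tool(90,-35))
E
```

```text
1231 z [  8.3 107.6] x [408.4 470.6] y [53.1 57.3 77.5]
plane y= [-4.3000e-02  8.0000e-03  7.8154e+01]
shift cm (tool) [ 0.39  -0.08   0.457] rows>=0.1 | turn rad [-0.0013 -0.0014 -0.001 ] rows>=0.0 
  at [438.8  64.4  61. ] t 9.47 F [ 0.2 -0.5 -1. ] w 64.1 q [-0.42  0.77  2.04  0.98  1.12 -1.24]
```

Emit:
apply_moves(
  increments=[
    {"gripper": 45, "delta_pos": [0.11, 0, 0.16], "dr": [0, 0, 0]},
    {"gripper": 45, "delta_pos": [0.11, 0, 0.16], "dr": [0, 0, 0]},
    {"gripper": 45, "delta_pos": [0, 0, 0], "dr": [0, 0, 0]},
    {"gripper": 45, "delta_pos": [0, 0, 0], "dr": [0, 0, 0]},
    {"gripper": 45, "delta_pos": [0, 0, 0], "dr": [0, 0, 0]},
  ],
)

```text
t: 9.88
ee_pos: [438.4, 64.7, 56.6]
orientation: [1.875, 1.873, -0.591]
ft_force: [-0.6, -0.3, -1.3]
width: 63.7
```

Emit:
apply_moves(
  increments=[
    {"gripper": 45, "delta_pos": [0.03, 0, 0.04], "dr": [0, 0, 0]},
    {"gripper": 45, "delta_pos": [0.03, 0, 0.04], "dr": [0, 0, 0]},
    {"gripper": 45, "delta_pos": [0, 0, 0], "dr": [0, 0, 0]},
    {"gripper": 45, "delta_pos": [0, 0, 0], "dr": [0, 0, 0]},
    {"gripper": 45, "delta_pos": [0, 0, 0], "dr": [0, 0, 0]},
  ],
)

```text
t: 10.3
ee_pos: [438.4, 64.7, 55.5]
orientation: [1.875, 1.874, -0.591]
ft_force: [-0.1, -0.3, -0.6]
width: 63.9
```

Emit:
apply_moves(
  increments=[
    {"gripper": 45, "delta_pos": [0.03, 0, 0.04], "dr": [0, 0, 0]},
    {"gripper": 45, "delta_pos": [0, 0, 0], "dr": [0, 0, 0]},
    {"gripper": 45, "delta_pos": [0, 0, 0], "dr": [0, 0, 0]},
    {"gripper": 45, "delta_pos": [0, 0, 0], "dr": [0, 0, 0]},
    {"gripper": 45, "delta_pos": [0, 0, 0], "dr": [0, 0, 0]},
  ],
)

```text
t: 10.72
ee_pos: [438.4, 64.8, 55.1]
orientation: [1.875, 1.874, -0.591]
ft_force: [-0.5, -0.5, 0.7]
width: 63.5
```

Emit:
apply_moves(
  increments=[
    {"gripper": 45, "delta_pos": [0.03, 0, 0.04], "dr": [0, 0, 0]},
    {"gripper": 45, "delta_pos": [0, 0, 0], "dr": [0, 0, 0]},
    {"gripper": 45, "delta_pos": [0, 0, 0], "dr": [0, 0, 0]},
    {"gripper": 45, "delta_pos": [0, 0, 0], "dr": [0, 0, 0]},
    {"gripper": 45, "delta_pos": [0, 0, 0], "dr": [0, 0, 0]},
  ],
)

```text
t: 11.13
ee_pos: [438.4, 64.8, 55.1]
orientation: [1.876, 1.874, -0.59]
ft_force: [-1.2, -2.1, 6.3]
width: 63.3
```

```bash
python3 - <<'E'
from st import *
st(grab('side'),2,300)
for i in range(4): print(ctrl.get_obs()['ft_force'].round(1), ctrl.get_obs()['moment'].round(2))
E
```

```text
1211 z [  4.3 101.2] x [408.  469.9] y [53.7 57.5 78.2]
plane y= [-4.5000e-02  9.0000e-03  7.9543e+01]
[-1.9 -2.7  6. ] [ 0.21 -0.05  0.1 ]
[-1.9 -2.7  6. ] [ 0.21 -0.05  0.1 ]
[-1.9 -2.7  6. ] [ 0.21 -0.05  0.1 ]
[-1.9 -2.7  6. ] [ 0.21 -0.05  0.1 ]
```

Emit:
apply_moves(
  increments=[
    {"gripper": 45, "delta_pos": [-0.02, 0, -0.03], "dr": [0, 0, 0]},
    {"gripper": 45, "delta_pos": [0, 0, 0], "dr": [0, 0, 0]},
    {"gripper": 45, "delta_pos": [0, 0, 0], "dr": [0, 0, 0]},
    {"gripper": 74, "delta_pos": [0, 0, 0], "dr": [0, 0, 0]},
    {"gripper": 76, "delta_pos": [0, 0, 0], "dr": [0, 0, 0]},
  ],
)

```text
t: 11.6
ee_pos: [438.4, 64.7, 54.6]
orientation: [1.875, 1.873, -0.592]
ft_force: [-0.9, 0.0, -0.5]
width: 66.6
```

Emit:
apply_moves(
  increments=[
    {"gripper": 80, "delta_pos": [0, 0, 0], "dr": [0, 0, 0]},
    {"gripper": 100, "delta_pos": [0, 0, 0], "dr": [0, 0, 0]},
    {"gripper": 100, "delta_pos": [0, 0, 0], "dr": [0, 0, 0]},
    {"gripper": 100, "delta_pos": [0, 0, 0], "dr": [0, 0, 0]},
    {"gripper": 100, "delta_pos": [0, 0, 0], "dr": [0, 0, 0]},
  ],
)

```text
t: 12.02
ee_pos: [438.4, 64.8, 54.8]
orientation: [1.875, 1.874, -0.591]
ft_force: [-0.3, 0.1, -0.4]
width: 87.8
```

```bash
python3 - <<'E'
from st import *
st(grab('side'),2,300)
T=tool(90,-35);o=ctrl.get_obs();plan(o['ee_pos'],T)
E
```

```text
1229 z [  3.9 101.5] x [407.8 470.4] y [53.6 57.6 78.1]
plane y= [-2.8000e-02  1.6000e-02  7.1628e+01]
shift cm (tool) [0. 0. 0.] rows>=0.0 | turn rad [-0.002  -0.0017 -0.0001] rows>=0.0 
  at [438.4  64.8  54.8] t 12.07 F [-0.1  0.5  0.4] w 87.8 q [-0.42  0.78  2.04  0.99  1.12 -1.25]
```

Emit:
apply_moves(
  increments=[
    {"gripper": 100, "delta_pos": [-0.5, 0, 0], "dr": [0, 0, 0]},
    {"gripper": 100, "delta_pos": [-1.5, 0, 0], "dr": [0, 0, 0]},
    {"gripper": 100, "delta_pos": [-2.5, 0, 0], "dr": [0, 0, 0]},
    {"gripper": 100, "delta_pos": [-2.5, 0, 0], "dr": [0, 0, 0]},
    {"gripper": 100, "delta_pos": [-2.5, 0, 0], "dr": [0, 0, 0]},
  ],
)

```text
t: 12.48
ee_pos: [438.0, -14.2, 109.9]
orientation: [1.874, 1.874, -0.592]
ft_force: [1.5, -0.9, -0.4]
width: 87.7
```

Emit:
apply_moves(
  increments=[
    {"gripper": 100, "delta_pos": [-0.5, 0, 0], "dr": [0, 0, 0]},
    {"gripper": 100, "delta_pos": [-1.8, 0, -2.6], "dr": [0, 0, 0]},
    {"gripper": 100, "delta_pos": [-1.8, 0, -2.6], "dr": [0, 0, 0]},
    {"gripper": 100, "delta_pos": [-1.8, 0, -2.6], "dr": [0, 0, 0]},
    {"gripper": 100, "delta_pos": [-1.8, 0, -2.6], "dr": [0, 0, 0]},
  ],
)

```text
t: 12.9
ee_pos: [438.0, -16.3, 239.6]
orientation: [1.875, 1.875, -0.592]
ft_force: [0.5, -0.1, 0.2]
width: 87.8
```

```bash
python3 - <<'E'
from st import *
st(grab('side'),2,110)
plan([438.4,160,235],tool(90,-145))
E
```

```text
1202 z [  4.  101.4] x [407.9 469.5] y [53.7 57.6 78.3]
plane y= [-4.9000e-02  1.8000e-02  8.0815e+01]
shift cm (tool) [15.044 -0.169 -9.372] rows>=4.3 | turn rad [-1.3000e-03 -1.9206e+00 -4.3000e-03] rows>=15.4 
  at [439.9 -17.  244.4] t 12.95 F [ 1.7 -0.3  4.3] w 87.9 q [-0.57  0.43  1.95  0.77  1.45 -0.95]
```

Emit:
apply_moves(
  increments=[
    {"gripper": 100, "delta_pos": [3, -0.03, -1.87], "dr": [0, 0, 0]},
    {"gripper": 100, "delta_pos": [3, -0.03, -1.87], "dr": [0, 0, 0]},
    {"gripper": 100, "delta_pos": [3, -0.03, -1.87], "dr": [0, 0, 0]},
    {"gripper": 100, "delta_pos": [3, -0.03, -1.87], "dr": [0, 0, 0]},
    {"gripper": 100, "delta_pos": [3, -0.03, -1.87], "dr": [0, 0, 0]},
  ],
)

```text
t: 13.37
ee_pos: [436.7, 161.4, 229.0]
orientation: [1.876, 1.873, -0.592]
ft_force: [0.6, 0.4, 0.4]
width: 88.1
```

Emit:
apply_moves(
  increments=[
    {"gripper": 100, "delta_pos": [0, 0, 0], "dr": [0, -0.096, 0]},
    {"gripper": 100, "delta_pos": [0, 0, 0], "dr": [0, -0.096, 0]},
    {"gripper": 100, "delta_pos": [0, 0, 0], "dr": [0, -0.096, 0]},
    {"gripper": 100, "delta_pos": [0, 0, 0], "dr": [0, -0.096, 0]},
    {"gripper": 100, "delta_pos": [0, 0, 0], "dr": [0, -0.096, 0]},
  ],
)

```text
t: 13.78
ee_pos: [437.2, 159.8, 229.5]
orientation: [1.553, 1.551, -0.945]
ft_force: [-0.0, 0.0, 0.0]
width: 87.7
```

Emit:
apply_moves(
  increments=[
    {"gripper": 100, "delta_pos": [0, 0, 0], "dr": [0, -0.096, 0]},
    {"gripper": 100, "delta_pos": [0, 0, 0], "dr": [0, -0.096, 0]},
    {"gripper": 100, "delta_pos": [0, 0, 0], "dr": [0, -0.096, 0]},
    {"gripper": 100, "delta_pos": [0, 0, 0], "dr": [0, -0.096, 0]},
    {"gripper": 100, "delta_pos": [0, 0, 0], "dr": [0, -0.096, 0]},
  ],
)

```text
t: 14.2
ee_pos: [437.2, 159.9, 229.7]
orientation: [1.208, 1.207, -1.211]
ft_force: [-0.3, -0.1, -0.6]
width: 87.9
```

Emit:
apply_moves(
  increments=[
    {"gripper": 100, "delta_pos": [0, 0, 0], "dr": [0, -0.096, 0]},
    {"gripper": 100, "delta_pos": [0, 0, 0], "dr": [0, -0.096, 0]},
    {"gripper": 100, "delta_pos": [0, 0, 0], "dr": [0, -0.096, 0]},
    {"gripper": 100, "delta_pos": [0, 0, 0], "dr": [0, -0.096, 0]},
    {"gripper": 100, "delta_pos": [0, 0, 0], "dr": [0, -0.096, 0]},
  ],
)

```text
t: 14.62
ee_pos: [437.0, 160.2, 229.5]
orientation: [0.846, 0.847, -1.4]
ft_force: [0.1, -0.5, 0.2]
width: 87.6
```

Emit:
apply_moves(
  increments=[
    {"gripper": 100, "delta_pos": [0, 0, 0], "dr": [0, -0.096, 0]},
    {"gripper": 100, "delta_pos": [0, 0, 0], "dr": [0, -0.096, 0]},
    {"gripper": 100, "delta_pos": [0, 0, 0], "dr": [0, -0.096, 0]},
    {"gripper": 100, "delta_pos": [0, 0, 0], "dr": [0, -0.096, 0]},
    {"gripper": 100, "delta_pos": [0, 0, 0], "dr": [0, -0.096, 0]},
  ],
)

```text
t: 15.03
ee_pos: [437.0, 160.3, 229.1]
orientation: [0.475, 0.478, -1.518]
ft_force: [1.2, -0.1, -0.8]
width: 88.4
```

Emit:
apply_moves(
  increments=[
    {"gripper": 100, "delta_pos": [0, 0, 0], "dr": [0, 0, 0]},
    {"gripper": 100, "delta_pos": [0, 0, 0], "dr": [0, 0, 0]},
    {"gripper": 100, "delta_pos": [0, 0, 0], "dr": [0, 0, 0]},
    {"gripper": 100, "delta_pos": [0, 0, 0], "dr": [0, 0, 0]},
    {"gripper": 100, "delta_pos": [0, 0, 0], "dr": [0, 0, 0]},
  ],
)

```text
t: 15.45
ee_pos: [437.4, 159.3, 230.2]
orientation: [0.482, 0.481, -1.519]
ft_force: [-0.5, 0.0, -0.2]
width: 88.0
```

```bash
python3 - <<'E'
from st import *
d=grab('scene');P=np.nan_to_num(pts(d));hsv=cv2.cvtColor(d['img'],cv2.COLOR_RGB2HSV);H,S,V=[hsv[...,i].astype(int) for i in range(3)]
m=(H>80)&(H<100)&(S>35)&(P[...,2]>90)&(P[...,2]<108)&(np.hypot(P[...,0]-440,P[...,1]-60)<70)
q=P[m];print(len(q),q.mean(0) if len(q) else '',q.min(0) if len(q) else'',q.max(0) if len(q) else'')
T=tool(90,-145);p=np.array([438.4,67.5,51.7])
plan([438.4,149.5,109],T);plan(p,T)
E
```

```text
91 [441.35247171  58.72917888  97.62907257] [406.62781791  49.99915791  92.04659361] [474.37439206  76.59749955 102.71872746]
shift cm (tool) [ 7.795  0.101 -9.339] rows>=2.9 | turn rad [-0.001  -0.0037  0.0019] rows>=0.0 
  at [437.4 159.3 230.3] t 15.50 F [-0.3 -0.2 -0.3] w 87.8 q [ 0.73  0.55  1.77 -0.65  1.58  0.99]
shift cm (tool) [17.799  0.12  -9.292] rows>=4.8 | turn rad [-0.001  -0.0037  0.0019] rows>=0.0 
  at [437.4 159.3 230.3] t 15.50 F [-0.3 -0.2 -0.3] w 87.8 q [ 0.73  0.55  1.77 -0.65  1.58  0.99]
```

Emit:
apply_moves(
  increments=[
    {"gripper": 100, "delta_pos": [1.95, 0.03, -2.33], "dr": [-0.001, -0.004, 0.002]},
    {"gripper": 100, "delta_pos": [1.95, 0.03, -2.33], "dr": [0, 0, 0]},
    {"gripper": 100, "delta_pos": [1.95, 0.03, -2.33], "dr": [0, 0, 0]},
    {"gripper": 100, "delta_pos": [1.95, 0.03, -2.33], "dr": [0, 0, 0]},
    {"gripper": 100, "delta_pos": [0, 0, 0], "dr": [0, 0, 0]},
  ],
)

```text
t: 15.92
ee_pos: [436.6, 147.2, 105.1]
orientation: [0.47, 0.48, -1.52]
ft_force: [-0.8, -0.3, 0.5]
width: 87.9
```

Emit:
apply_moves(
  increments=[
    {"gripper": 100, "delta_pos": [1.5, 0, 0], "dr": [0, 0, 0]},
    {"gripper": 100, "delta_pos": [1.5, 0, 0], "dr": [0, 0, 0]},
    {"gripper": 100, "delta_pos": [0, 0, 0], "dr": [0, 0, 0]},
    {"gripper": 100, "delta_pos": [0, 0, 0], "dr": [0, 0, 0]},
    {"gripper": 100, "delta_pos": [0, 0, 0], "dr": [0, 0, 0]},
  ],
)

```text
t: 16.33
ee_pos: [439.1, 125.3, 92.6]
orientation: [0.478, 0.477, -1.517]
ft_force: [0.6, 0.5, 0.2]
width: 88.3
```

```bash
python3 - <<'E'
from h import *
T=tool(90,-145);p=np.array([438.4,67.5,51.7]);plan(p,T)
E
```

```text
shift cm (tool) [ 7.075 -0.073 -0.042] rows>=1.7 | turn rad [-0.0001  0.0009 -0.001 ] rows>=0.0 
  at [439.1 125.3  92.6] t 16.33 F [0.6 0.5 0.2] w 88.3 q [ 0.68  0.76  1.83 -0.71  1.35  1.14]
```

Emit:
apply_moves(
  increments=[
    {"gripper": 100, "delta_pos": [1.6, -0.07, -0.04], "dr": [0, 0, 0]},
    {"gripper": 100, "delta_pos": [1.6, 0, 0], "dr": [0, 0, 0]},
    {"gripper": 100, "delta_pos": [1.2, 0, 0], "dr": [0, 0, 0]},
    {"gripper": 100, "delta_pos": [0, 0, 0], "dr": [0, 0, 0]},
    {"gripper": 100, "delta_pos": [0, 0, 0], "dr": [0, 0, 0]},
  ],
)

```text
t: 16.75
ee_pos: [437.8, 88.8, 66.1]
orientation: [0.476, 0.477, -1.518]
ft_force: [0.1, 0.4, 0.9]
width: 87.8
```

```bash
python3 - <<'E'
from h import *
T=tool(90,-145);p=np.array([438.4,67.5,51.7]);plan(p,T)
E
```

```text
shift cm (tool) [2.569 0.06  0.032] rows>=0.6 | turn rad [0.0011 0.0023 0.0002] rows>=0.0 
  at [437.8  88.8  66.1] t 16.75 F [0.1 0.4 0.9] w 87.8 q [ 0.63  0.8   1.88 -0.76  1.28  1.18]
```

Emit:
apply_moves(
  increments=[
    {"gripper": 100, "delta_pos": [1.0, 0.05, 0.03], "dr": [0, 0, 0]},
    {"gripper": 100, "delta_pos": [1.0, 0, 0], "dr": [0, 0, 0]},
    {"gripper": 100, "delta_pos": [0.5, 0, 0], "dr": [0, 0, 0]},
    {"gripper": 100, "delta_pos": [0, 0, 0], "dr": [0, 0, 0]},
    {"gripper": 100, "delta_pos": [0, 0, 0], "dr": [0, 0, 0]},
  ],
)

```text
t: 17.17
ee_pos: [437.9, 67.5, 51.5]
orientation: [0.475, 0.478, -1.518]
ft_force: [-0.4, 0.4, 0.2]
width: 87.9
```

```bash
python3 - <<'E'
from st import *
st(grab('side'),2,110)
T=tool(90,-145);p=np.array([438.4,67.5,51.7]);plan(p,T)
E
```

```text
31 z [ 88.7 102. ] x [450.6 467.2] y [53.2 57.3 60.1]
plane y= [-0.089  0.18  81.154]
shift cm (tool) [0.026 0.028 0.024] rows>=0.0 | turn rad [0.0015 0.0026 0.0003] rows>=0.0 
  at [438.1  67.9  51.7] t 17.22 F [-0.1  0.8  1.1] w 87.9 q [ 0.6   0.82  1.9  -0.8   1.24  1.2 ]
```

Emit:
apply_moves(
  increments=[
    {"gripper": 80, "delta_pos": [0, 0.03, 0], "dr": [0, 0.002, 0]},
    {"gripper": 77, "delta_pos": [0, 0, 0], "dr": [0, 0, 0]},
    {"gripper": 75, "delta_pos": [0, 0, 0], "dr": [0, 0, 0]},
    {"gripper": 74, "delta_pos": [0, 0, 0], "dr": [0, 0, 0]},
    {"gripper": 73, "delta_pos": [0, 0, 0], "dr": [0, 0, 0]},
  ],
)

```text
t: 17.63
ee_pos: [438.5, 68.1, 51.8]
orientation: [0.477, 0.479, -1.517]
ft_force: [-0.4, 0.2, 0.4]
width: 64.3
```

Emit:
apply_moves(
  increments=[
    {"gripper": 72, "delta_pos": [0, 0, 0], "dr": [0, 0, 0]},
    {"gripper": 70, "delta_pos": [0, 0, 0], "dr": [0, 0, 0]},
    {"gripper": 60, "delta_pos": [0, 0, 0], "dr": [0, 0, 0]},
    {"gripper": 45, "delta_pos": [0, 0, 0], "dr": [0, 0, 0]},
    {"gripper": 45, "delta_pos": [0, 0, 0], "dr": [0, 0, 0]},
  ],
)

```text
t: 18.05
ee_pos: [438.4, 68.0, 51.8]
orientation: [0.477, 0.479, -1.517]
ft_force: [-0.8, 0.8, 1.6]
width: 63.6
```

Emit:
apply_moves(
  increments=[
    {"gripper": 45, "delta_pos": [0, 0, 0], "dr": [0, 0, 0]},
    {"gripper": 45, "delta_pos": [-0.17, 0, 0.25], "dr": [0, 0, 0]},
    {"gripper": 45, "delta_pos": [-0.17, 0, 0.25], "dr": [0, 0, 0]},
    {"gripper": 45, "delta_pos": [-0.58, 0, 0.82], "dr": [0, 0, 0]},
    {"gripper": 45, "delta_pos": [-0.58, 0, 0.82], "dr": [0, 0, 0]},
  ],
)

```text
t: 18.47
ee_pos: [438.3, 67.8, 78.5]
orientation: [0.476, 0.479, -1.517]
ft_force: [-1.0, -0.2, -1.5]
width: 64.1
```

```bash
python3 - <<'E'
from st import *
o=ctrl.get_obs()
plan(o['ee_pos']+[0,0,130],tool(90,-145)); plan([487,-180,220],tool(90,-145))
E
```

```text
shift cm (tool) [-7.448 -0.025 10.655] rows>=3.1 | turn rad [0.0021 0.0008 0.0003] rows>=0.0 
  at [438.3  67.8  78.5] t 18.47 F [-1.  -0.2 -1.5] w 64.1 q [ 0.6   0.76  1.91 -0.79  1.26  1.17]
shift cm (tool) [12.203  4.82  25.807] rows>=6.9 | turn rad [0.0021 0.0008 0.0003] rows>=0.0 
  at [438.3  67.8  78.5] t 18.47 F [-1.  -0.2 -1.5] w 64.1 q [ 0.6   0.76  1.91 -0.79  1.26  1.17]
```

Emit:
apply_moves(
  increments=[
    {"gripper": 45, "delta_pos": [-1.5, 0, 2.13], "dr": [0, 0, 0]},
    {"gripper": 45, "delta_pos": [-1.5, 0, 2.13], "dr": [0, 0, 0]},
    {"gripper": 45, "delta_pos": [-1.5, 0, 2.13], "dr": [0, 0, 0]},
    {"gripper": 45, "delta_pos": [-1.5, 0, 2.13], "dr": [0, 0, 0]},
    {"gripper": 45, "delta_pos": [-1.5, 0, 2.13], "dr": [0, 0, 0]},
  ],
)

```text
t: 18.88
ee_pos: [438.3, 68.2, 210.3]
orientation: [0.478, 0.479, -1.517]
ft_force: [-0.1, -0.1, -0.9]
width: 64.0
```

Emit:
apply_moves(
  increments=[
    {"gripper": 45, "delta_pos": [0, 0, 0], "dr": [0, 0.1047, 0]},
    {"gripper": 45, "delta_pos": [0, 0, 0], "dr": [0, 0.1047, 0]},
    {"gripper": 45, "delta_pos": [0, 0, 0], "dr": [0, 0.1047, 0]},
    {"gripper": 45, "delta_pos": [0, 0, 0], "dr": [0, 0.1047, 0]},
    {"gripper": 45, "delta_pos": [0, 0, 0], "dr": [0, 0.1047, 0]},
  ],
)

```text
t: 19.3
ee_pos: [438.8, 68.7, 209.6]
orientation: [0.886, 0.885, -1.38]
ft_force: [0.1, 1.4, -1.2]
width: 63.8
```

Emit:
apply_moves(
  increments=[
    {"gripper": 45, "delta_pos": [0, 0, 0], "dr": [0, 0.1047, 0]},
    {"gripper": 45, "delta_pos": [0, 0, 0], "dr": [0, 0.1047, 0]},
    {"gripper": 45, "delta_pos": [0, 0, 0], "dr": [0, 0.1047, 0]},
    {"gripper": 45, "delta_pos": [0, 0, 0], "dr": [0, 0.1047, 0]},
    {"gripper": 45, "delta_pos": [0, 0, 0], "dr": [0, 0.1047, 0]},
  ],
)

```text
t: 19.72
ee_pos: [438.8, 68.4, 209.9]
orientation: [1.276, 1.275, -1.161]
ft_force: [-0.7, 0.4, -0.5]
width: 63.8
```

Emit:
apply_moves(
  increments=[
    {"gripper": 45, "delta_pos": [0, 0, 0], "dr": [0, 0.1047, 0]},
    {"gripper": 45, "delta_pos": [0, 0, 0], "dr": [0, 0.1047, 0]},
    {"gripper": 45, "delta_pos": [0, 0, 0], "dr": [0, 0.1047, 0]},
    {"gripper": 45, "delta_pos": [0, 0, 0], "dr": [0, 0.1047, 0]},
    {"gripper": 45, "delta_pos": [0, 0, 0], "dr": [0, 0.1047, 0]},
  ],
)

```text
t: 20.13
ee_pos: [439.0, 68.1, 209.9]
orientation: [1.646, 1.645, -0.848]
ft_force: [-0.5, -0.7, -1.6]
width: 63.7
```

```bash
cat > cas.py <<'E'
from h import *
d0={n:dict(np.load(n+'.npz')) for n in('scene','side')}
for n in d0:
    d=d0[n];im=cv2.imread(f'pics/{n}0.png')[...,::-1];hsv=cv2.cvtColor(im,cv2.COLOR_RGB2HSV);H,S,V=[hsv[...,i].astype(int) for i in range(3)]
    # every pixel cast to z=20, keep the caster neighbourhood
    v,u=np.indices(V.shape);K=d['mtx'];Rm=cv2.Rodrigues(np.array(d['rvec'],float))[0];o=-Rm.T@np.ravel(d['tvec'])
    r=np.stack([(u-K[0,2])/K[0,0],(v-K[1,2])/K[1,1],np.ones(V.shape)],-1)@Rm
    Q=o+r*((20-o[2])/r[...,2])[...,None]
    w=(S<45)&(V>(165 if n=='scene' else 175))&(abs(Q[...,0]-488)<75)&(abs(Q[...,1]+198)<115)
    q=Q[w]
    E={}
    for s in(1,-1):
        b=[]
        for y0 in np.arange(-262,-115,4):
            t=q[abs(q[:,1]-y0)<2.5]
            if len(t)>4: b.append([y0,np.sort(s*t[:,0])[-3:].mean()*s])
        b=np.array(b)
        for _ in range(4):
            c=np.polyfit(b[:,0],b[:,1],1);e=b[:,1]-np.polyval(c,b[:,0]);b=b[abs(e)<max(2*e.std(),.6)]
        E[s]=c;print(n,'edge',s,'x at y=-228: %.1f'%np.polyval(c,-228),'slope %.4f'%c[0],len(b),e.std().round(2))
    print('  mid',(np.polyval(E[1],-228)+np.polyval(E[-1],-228))/2,'width',np.polyval(E[1],-228)-np.polyval(E[-1],-228))
    red=((H<8)|(H>172))&(S>110)&(V>50)&(abs(Q[...,0]-488)<70)&(abs(Q[...,1]+198)<140)
    k,l,s,c=cv2.connectedComponentsWithStats(red.astype(np.uint8))
    for i in range(1,k):
        if s[i,4]>8:
            # lower edge of the gasket is on the platform
            a=Q[l==i];print('   red px',c[i].round(),s[i,4],'ray z20 x',a[:,0].min().round(1),a[:,0].max().round(1),'y',a[:,1].min().round(1),a[:,1].max().round(1))
plan([487,-180,220],tool(90,-55))
E
python3 cas.py
```

```text
scene edge 1 x at y=-228: 539.2 slope 0.0168 32 0.51
scene edge -1 x at y=-228: 432.0 slope 0.0238 31 0.49
  mid 485.592271425632 width 107.23769569223629
   red px [258. 252.] 39 ray z20 x 444.1 471.0 y -87.5 -71.0
side edge 1 x at y=-228: 537.5 slope -0.0653 26 4.66
side edge -1 x at y=-228: 435.8 slope 0.0129 36 0.68
  mid 486.67186972873054 width 101.68863284794736
   red px [376. 190.] 291 ray z20 x 448.1 535.9 y -335.1 -280.5
   red px [358. 218.] 88 ray z20 x 488.8 515.1 y -187.8 -121.7
shift cm (tool) [-15.135   4.779  19.696] rows>=6.1 | turn rad [ 0.003  -0.0043 -0.0023] rows>=0.0 
  at [439.   68.1 209.9] t 20.13 F [-0.5 -0.7 -1.6] w 63.7 q [-0.26  0.29  2.06  0.68  1.08 -0.69]
```

```bash
python3 - <<'E'
from h import *
plan([486.1,-226.3,195],tool(88.9,-55))
E
```

```text
shift cm (tool) [-15.766   4.674  24.92 ] rows>=7.2 | turn rad [ 0.0187 -0.0043  0.0088] rows>=0.2 
  at [439.   68.1 209.9] t 20.13 F [-0.5 -0.7 -1.6] w 63.7 q [-0.26  0.29  2.06  0.68  1.08 -0.69]
```

Emit:
apply_moves(
  increments=[
    {"gripper": 45, "delta_pos": [-1.58, 0.47, 2.49], "dr": [0, 0, 0]},
    {"gripper": 45, "delta_pos": [-1.58, 0.47, 2.49], "dr": [0, 0, 0]},
    {"gripper": 45, "delta_pos": [-1.58, 0.47, 2.49], "dr": [0, 0, 0]},
    {"gripper": 45, "delta_pos": [-1.58, 0.47, 2.49], "dr": [0, 0, 0]},
    {"gripper": 45, "delta_pos": [-1.58, 0.47, 2.49], "dr": [0, 0, 0]},
  ],
)

```text
t: 20.55
ee_pos: [461.9, -80.3, 202.3]
orientation: [1.641, 1.644, -0.855]
ft_force: [1.0, -0.3, -1.1]
width: 64.2
```

Emit:
apply_moves(
  increments=[
    {"gripper": 45, "delta_pos": [-1.58, 0.47, 2.49], "dr": [0, 0, 0]},
    {"gripper": 45, "delta_pos": [-1.58, 0.47, 2.49], "dr": [0, 0, 0]},
    {"gripper": 45, "delta_pos": [-1.58, 0.47, 2.49], "dr": [0, 0, 0]},
    {"gripper": 45, "delta_pos": [-1.58, 0.47, 2.49], "dr": [0, 0, 0]},
    {"gripper": 45, "delta_pos": [-1.58, 0.47, 2.49], "dr": [0, 0, 0]},
  ],
)

```text
t: 20.97
ee_pos: [485.5, -227.6, 195.8]
orientation: [1.641, 1.644, -0.856]
ft_force: [0.7, -0.4, -1.4]
width: 63.7
```

Emit:
apply_moves(
  increments=[
    {"gripper": 45, "delta_pos": [0, 0, 0], "dr": [0.0187, -0.0043, 0.0088]},
    {"gripper": 45, "delta_pos": [0, 0, 0], "dr": [0, 0, 0]},
    {"gripper": 45, "delta_pos": [0, 0, 0], "dr": [0, 0, 0]},
    {"gripper": 45, "delta_pos": [0, 0, 0], "dr": [0, 0, 0]},
    {"gripper": 45, "delta_pos": [0, 0, 0], "dr": [0, 0, 0]},
  ],
)

```text
t: 21.38
ee_pos: [485.6, -225.0, 195.2]
orientation: [1.656, 1.631, -0.872]
ft_force: [-1.3, -0.5, -1.2]
width: 63.6
```

```bash
python3 - <<'E'
from h import *
plan([486.1,-226.3,80],tool(88.9,-55))
d=grab('wrist');a=grab('scene')
W=np.zeros((480,800,3),np.uint8);W[:300,:400]=cv2.resize(d['img'],(400,300));W[:300,400:]=cv2.resize(a['img'][220:340,150:310],(400,300));save('over',W)
E
```

```text
shift cm (tool) [9.397 0.106 6.673] rows>=2.8 | turn rad [-0.0016  0.0047  0.0046] rows>=0.1 
  at [ 485.6 -225.   195.2] t 21.38 F [-1.3 -0.5 -1.2] w 63.6 q [-0.71  0.53  1.69  0.46  1.36 -0.89]
```

View pics/over.png

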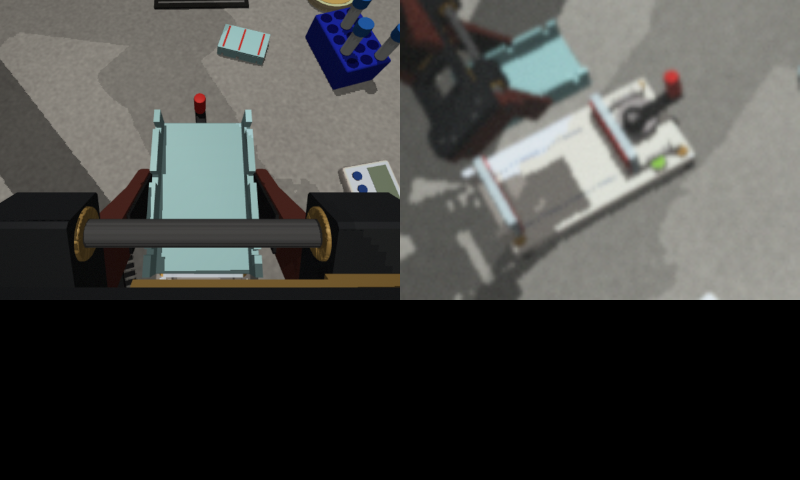

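Picture 6 shows the tray held channel up over the caster, centred over the platform, with the knob at (200,103). Next I descend.

Emit:
apply_moves(
  increments=[
    {"gripper": 45, "delta_pos": [1.88, 0.02, 1.33], "dr": [-0.0016, 0.0047, 0.0046]},
    {"gripper": 45, "delta_pos": [1.88, 0.02, 1.33], "dr": [0, 0, 0]},
    {"gripper": 45, "delta_pos": [1.88, 0.02, 1.33], "dr": [0, 0, 0]},
    {"gripper": 45, "delta_pos": [1.88, 0.02, 1.33], "dr": [0, 0, 0]},
    {"gripper": 45, "delta_pos": [1.88, 0.02, 1.33], "dr": [0, 0, 0]},
  ],
)

```text
t: 21.9
ee_pos: [486.9, -226.4, 78.9]
orientation: [1.662, 1.629, -0.865]
ft_force: [0.4, -0.1, -0.5]
width: 63.8
```

Emit:
apply_moves(
  increments=[
    {"gripper": 45, "delta_pos": [0, 0, 0], "dr": [0, 0, 0]},
    {"gripper": 45, "delta_pos": [0, 0, 0], "dr": [0, 0, 0]},
    {"gripper": 45, "delta_pos": [0, 0, 0], "dr": [0, 0, 0]},
    {"gripper": 45, "delta_pos": [0, 0, 0], "dr": [0, 0, 0]},
    {"gripper": 45, "delta_pos": [0, 0, 0], "dr": [0, 0, 0]},
  ],
)

```text
t: 22.32
ee_pos: [487.5, -227.4, 81.1]
orientation: [1.662, 1.626, -0.865]
ft_force: [-0.0, -0.3, -0.5]
width: 63.4
```

```bash
python3 - <<'E'
from h import *
plan([486.1,-226.3,52],tool(88.9,-55))
a=grab('scene');P=np.nan_to_num(pts(a));s=grab('side')
hsv=cv2.cvtColor(a['img'],cv2.COLOR_RGB2HSV);H,S,V=[hsv[...,i].astype(int) for i in range(3)]
m=(H>80)&(H<100)&(S>35)&(P[...,2]>60)&(P[...,2]<100)&(np.hypot(P[...,0]-486,P[...,1]+225)<80)
q=P[m];print(len(q),np.percentile(q,[1,99],axis=0).round(1))
W=np.zeros((480,800,3),np.uint8);W[:300,:400]=cv2.resize(s['img'][160:250,320:440],(400,300));W[:300,400:]=cv2.resize(a['img'][220:340,150:310],(400,300));save('over2',W[:300])
E
```

```text
shift cm (tool) [ 2.447 -0.147  1.577] rows>=0.7 | turn rad [ 0.      0.0018 -0.0024] rows>=0.0 
  at [ 487.5 -227.4   81.1] t 22.32 F [-0.  -0.3 -0.5] w 63.4 q [-0.71  0.7   1.71  0.5   1.19 -0.99]
662 [[ 455.9 -251.8   65.7]
 [ 523.2 -179.3   94.4]]
```

View pics/over2.png

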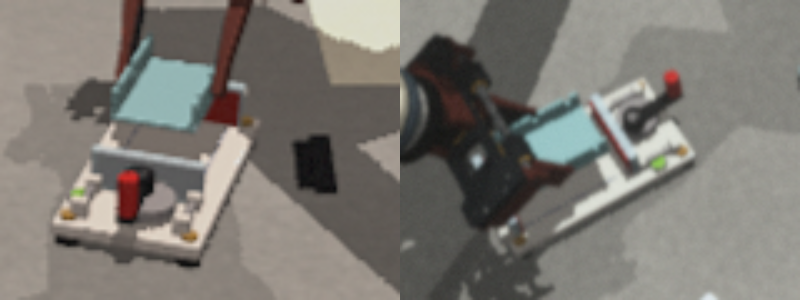

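```bash
python3 - <<'E'
from h import *
plan([486.1,-224,81],tool(88.9,-55));plan([486.1,-224,45],tool(88.9,-55))
E
```

```text
shift cm (tool) [ 0.164 -0.12  -0.281] rows>=0.1 | turn rad [-0.0003  0.0015 -0.002 ] rows>=0.0 
  at [ 487.2 -227.3   80.7] t 22.42 F [ 0.8 -0.2 -0.8] w 63.9 q [-0.71  0.7   1.71  0.5   1.19 -0.99]
shift cm (tool) [ 3.116 -0.125  1.78 ] rows>=0.9 | turn rad [-0.0003  0.0015 -0.002 ] rows>=0.0 
  at [ 487.2 -227.3   80.7] t 22.42 F [ 0.8 -0.2 -0.8] w 63.9 q [-0.71  0.7   1.71  0.5   1.19 -0.99]
```

Emit:
apply_moves(
  increments=[
    {"gripper": 45, "delta_pos": [0.16, -0.12, -0.28], "dr": [0, 0.0015, -0.002]},
    {"gripper": 45, "delta_pos": [0.8, 0, 0.56], "dr": [0, 0, 0]},
    {"gripper": 45, "delta_pos": [0.8, 0, 0.56], "dr": [0, 0, 0]},
    {"gripper": 45, "delta_pos": [0.8, 0, 0.56], "dr": [0, 0, 0]},
    {"gripper": 45, "delta_pos": [0, 0, 0], "dr": [0, 0, 0]},
  ],
)

```text
t: 22.83
ee_pos: [484.4, -222.8, 48.3]
orientation: [1.663, 1.635, -0.867]
ft_force: [-1.0, -0.2, -0.1]
width: 64.2
```

Emit:
apply_moves(
  increments=[
    {"gripper": 45, "delta_pos": [0, 0, 0], "dr": [0, 0, 0]},
    {"gripper": 45, "delta_pos": [0, 0, 0], "dr": [0, 0, 0]},
    {"gripper": 45, "delta_pos": [0, 0, 0], "dr": [0, 0, 0]},
    {"gripper": 45, "delta_pos": [0, 0, 0], "dr": [0, 0, 0]},
    {"gripper": 45, "delta_pos": [0, 0, 0], "dr": [0, 0, 0]},
  ],
)

```text
t: 23.25
ee_pos: [485.8, -223.8, 51.0]
orientation: [1.662, 1.631, -0.866]
ft_force: [0.1, -0.6, -0.0]
width: 63.6
```

```bash
python3 - <<'E'
from h import *
plan([486.1,-224,38],tool(88.9,-55))
E
```

```text
shift cm (tool) [1.053 0.036 0.758] rows>=0.3 | turn rad [-0.001  -0.0008  0.0007] rows>=0.0 
  at [ 485.8 -223.8   51. ] t 23.25 F [ 0.1 -0.6 -0. ] w 63.6 q [-0.71  0.75  1.72  0.51  1.15 -1.01]
```

Down to z = 38, then small steps to contact (1 mm down = [0.082, 0, 0.057]).

Emit:
apply_moves(
  increments=[
    {"gripper": 45, "delta_pos": [0.5, 0.03, 0.36], "dr": [0, 0, 0]},
    {"gripper": 45, "delta_pos": [0.5, 0, 0.36], "dr": [0, 0, 0]},
    {"gripper": 45, "delta_pos": [0, 0, 0], "dr": [0, 0, 0]},
    {"gripper": 45, "delta_pos": [0, 0, 0], "dr": [0, 0, 0]},
    {"gripper": 45, "delta_pos": [0, 0, 0], "dr": [0, 0, 0]},
  ],
)

```text
t: 23.67
ee_pos: [485.8, -223.7, 38.2]
orientation: [1.663, 1.632, -0.866]
ft_force: [-0.5, -1.4, -1.7]
width: 64.2
```

Emit:
apply_moves(
  increments=[
    {"gripper": 45, "delta_pos": [0.08, 0, 0.06], "dr": [0, 0, 0]},
    {"gripper": 45, "delta_pos": [0.08, 0, 0.06], "dr": [0, 0, 0]},
    {"gripper": 45, "delta_pos": [0, 0, 0], "dr": [0, 0, 0]},
    {"gripper": 45, "delta_pos": [0, 0, 0], "dr": [0, 0, 0]},
    {"gripper": 45, "delta_pos": [0, 0, 0], "dr": [0, 0, 0]},
  ],
)

```text
t: 24.08
ee_pos: [485.9, -223.9, 36.4]
orientation: [1.662, 1.632, -0.866]
ft_force: [-0.2, -0.2, -0.9]
width: 64.0
```

Emit:
apply_moves(
  increments=[
    {"gripper": 45, "delta_pos": [0.04, 0, 0.03], "dr": [0, 0, 0]},
    {"gripper": 45, "delta_pos": [0, 0, 0], "dr": [0, 0, 0]},
    {"gripper": 45, "delta_pos": [0, 0, 0], "dr": [0, 0, 0]},
    {"gripper": 45, "delta_pos": [0, 0, 0], "dr": [0, 0, 0]},
    {"gripper": 45, "delta_pos": [0, 0, 0], "dr": [0, 0, 0]},
  ],
)

```text
t: 24.5
ee_pos: [485.9, -223.9, 35.9]
orientation: [1.662, 1.632, -0.866]
ft_force: [0.2, 0.3, -1.1]
width: 63.7
```

Emit:
apply_moves(
  increments=[
    {"gripper": 45, "delta_pos": [0.08, 0, 0.06], "dr": [0, 0, 0]},
    {"gripper": 45, "delta_pos": [0, 0, 0], "dr": [0, 0, 0]},
    {"gripper": 45, "delta_pos": [0, 0, 0], "dr": [0, 0, 0]},
    {"gripper": 45, "delta_pos": [0, 0, 0], "dr": [0, 0, 0]},
    {"gripper": 45, "delta_pos": [0, 0, 0], "dr": [0, 0, 0]},
  ],
)

```text
t: 24.92
ee_pos: [485.8, -223.9, 34.9]
orientation: [1.662, 1.632, -0.866]
ft_force: [0.5, -0.3, -0.4]
width: 63.9
```

Emit:
apply_moves(
  increments=[
    {"gripper": 45, "delta_pos": [0.04, 0, 0.03], "dr": [0, 0, 0]},
    {"gripper": 45, "delta_pos": [0, 0, 0], "dr": [0, 0, 0]},
    {"gripper": 45, "delta_pos": [0, 0, 0], "dr": [0, 0, 0]},
    {"gripper": 45, "delta_pos": [0, 0, 0], "dr": [0, 0, 0]},
    {"gripper": 45, "delta_pos": [0, 0, 0], "dr": [0, 0, 0]},
  ],
)

```text
t: 25.33
ee_pos: [485.9, -223.9, 34.6]
orientation: [1.662, 1.632, -0.866]
ft_force: [-0.5, -0.1, 2.4]
width: 63.5
```

Emit:
apply_moves(
  increments=[
    {"gripper": 74, "delta_pos": [0, 0, 0], "dr": [0, 0, 0]},
    {"gripper": 76, "delta_pos": [0, 0, 0], "dr": [0, 0, 0]},
    {"gripper": 80, "delta_pos": [0, 0, 0], "dr": [0, 0, 0]},
    {"gripper": 100, "delta_pos": [0, 0, 0], "dr": [0, 0, 0]},
    {"gripper": 100, "delta_pos": [0, 0, 0], "dr": [0, 0, 0]},
  ],
)

```text
t: 25.75
ee_pos: [485.8, -223.9, 34.3]
orientation: [1.662, 1.632, -0.866]
ft_force: [0.3, -0.1, 0.1]
width: 80.2
```

Emit:
apply_moves(
  increments=[
    {"gripper": 100, "delta_pos": [0, 0, 0], "dr": [0, 0, 0]},
    {"gripper": 100, "delta_pos": [-0.41, 0, -0.29], "dr": [0, 0, 0]},
    {"gripper": 100, "delta_pos": [-0.82, 0, -0.57], "dr": [0, 0, 0]},
    {"gripper": 100, "delta_pos": [-1.64, 0, -1.15], "dr": [0, 0, 0]},
    {"gripper": 100, "delta_pos": [-2.46, 0, -1.72], "dr": [0, 0, 0]},
  ],
)

```text
t: 26.17
ee_pos: [484.9, -223.2, 99.2]
orientation: [1.663, 1.635, -0.867]
ft_force: [0.8, 0.2, -0.2]
width: 87.8
```

Emit:
apply_moves(
  increments=[
    {"gripper": 100, "delta_pos": [-2.46, 0, -1.72], "dr": [0, 0, 0]},
    {"gripper": 100, "delta_pos": [-2.46, 0, -1.72], "dr": [0, 0, 0]},
    {"gripper": 100, "delta_pos": [-2.46, 0, -1.72], "dr": [0, 0, 0]},
    {"gripper": 100, "delta_pos": [-2.46, 0, -1.72], "dr": [0, 0, 0]},
    {"gripper": 100, "delta_pos": [-2.46, 0, -1.72], "dr": [0, 0, 0]},
  ],
)

```text
t: 26.58
ee_pos: [485.9, -224.1, 252.0]
orientation: [1.662, 1.631, -0.866]
ft_force: [-0.3, -0.6, 0.2]
width: 87.8
```

```bash
python3 - <<'E'
from h import *
plan([486,-235,240],tool(88.9,-90));d=grab('wrist');save('placed',d['img'])
E
```

```text
shift cm (tool) [0.359 0.034 1.582] rows>=0.4 | turn rad [-0.0007 -0.6114  0.0011] rows>=4.9 
  at [ 485.9 -224.1  252. ] t 26.58 F [-0.3 -0.6  0.2] w 87.8 q [-0.71  0.46  1.65  0.46  1.46 -0.84]
```

View pics/placed.png

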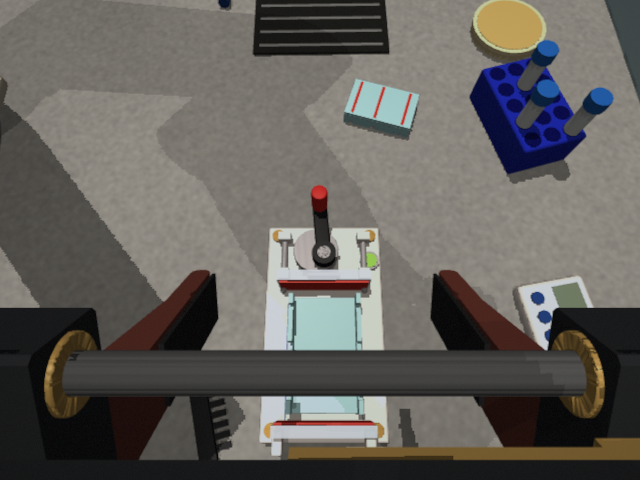

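Picture 8 (wrist) shows the tray lying channel up between the dam (y≈430 px) and the gate (y≈285 px). Tray edges are at x 287–362 px and plate edges at 266–384 px, so it looks centred. I'll shift back to measure it against the lines.

Emit:
apply_moves(
  increments=[
    {"gripper": 100, "delta_pos": [-1.72, 0, 2.46], "dr": [0, 0, 0]},
    {"gripper": 100, "delta_pos": [-1.72, 0, 2.46], "dr": [0, 0, 0]},
    {"gripper": 100, "delta_pos": [-1.72, 0, 2.46], "dr": [0, 0, 0]},
    {"gripper": 100, "delta_pos": [-1.72, 0, 2.46], "dr": [0, 0, 0]},
    {"gripper": 100, "delta_pos": [0, 0, 0], "dr": [0, 0, 0]},
  ],
)

```text
t: 27.05
ee_pos: [483.7, -348.9, 249.7]
orientation: [1.663, 1.626, -0.868]
ft_force: [-1.2, 1.2, 0.3]
width: 87.8
```

Emit:
apply_moves(
  increments=[
    {"gripper": 100, "delta_pos": [0, 0, 0], "dr": [0, 0, 0]},
    {"gripper": 100, "delta_pos": [0, 0, 0], "dr": [0, 0, 0]},
    {"gripper": 100, "delta_pos": [0, 0, 0], "dr": [0, 0, 0]},
    {"gripper": 100, "delta_pos": [0, 0, 0], "dr": [0, 0, 0]},
    {"gripper": 100, "delta_pos": [0, 0, 0], "dr": [0, 0, 0]},
  ],
)

```text
t: 27.47
ee_pos: [484.0, -343.3, 249.6]
orientation: [1.661, 1.632, -0.865]
ft_force: [-0.1, -0.0, -0.4]
width: 87.6
```

```bash
python3 - <<'E'
from h import *
d=grab('wrist');P=np.nan_to_num(pts(d));hsv=cv2.cvtColor(d['img'],cv2.COLOR_RGB2HSV);H,S,V=[hsv[...,i].astype(int) for i in range(3)]
near=(abs(P[...,0]-486)<70)&(abs(P[...,1]+200)<140)
t=(H>80)&(H<100)&(S>25)&near&(P[...,2]>38)&(P[...,2]<48)
pl=near&(P[...,2]>14)&(P[...,2]<26)
g=((H<8)|(H>172))&(S>110)&near
for y in range(-275,-75,12):
    f=lambda m,x:np.percentile(P[m&(abs(P[...,1]-y)<5)][:,0],x).round(1) if (m&(abs(P[...,1]-y)<5)).sum()>15 else None
    print(y,'rim',f(t,[2,98]),'plate',f(pl,[1,99]))
print('rim y',np.percentile(P[t][:,1],[1,99]))
k,l,s,c=cv2.connectedComponentsWithStats(g.astype(np.uint8))
for i in range(1,k):
    if s[i,4]>25: print('red',c[i].round(),P[l==i].mean(0).round(1),P[l==i].min(0).round(1),P[l==i].max(0).round(1))
save('lines',cv2.resize(d['img'][150:350,230:420],(760,800))[:600] if 0 else cv2.resize(d['img'][140:350,220:430],(600,600)))
plan([0,0,0],np.eye(3))
E
```

```text
-275 rim [453.5 516. ] plate [429.6 538.6]
-263 rim [453.4 516.4] plate [430.4 537.7]
-251 rim [453.3 516.8] plate [430.8 538.3]
-239 rim [454.  516.6] plate [431.  538.2]
-227 rim [453.9 517. ] plate [431.2 538.7]
-215 rim [454.  517.6] plate [431.9 538.5]
-203 rim [454.6 517.2] plate [431.6 539.1]
-191 rim [454.5 517.7] plate [431.9 539.1]
-179 rim [455.4 518.3] plate [432.1 539.6]
-167 rim None plate [432.3 539.6]
-155 rim None plate [431.4 541.2]
-143 rim None plate [432.1 540.8]
-131 rim None plate [432.8 541.3]
-119 rim None plate [432.6 540.9]
-107 rim None plate [433.2 541.6]
-95 rim None plate None
-83 rim None plate None
rim y [-272.42818959 -172.69947704]
red [319.  92.] [483.8 -92.2  65.3] [476.6 -96.3  43.9] [490.5 -81.9  76.5]
red [324. 168.] [ 486.8 -164.3   38. ] [ 446.8 -166.    20.9] [ 526.6 -161.2   50.4]
red [195. 280.] [ 435.8 -334.9  257.7] [ 431.5 -340.   249. ] [ 439.2 -328.8  265.3]
red [451. 278.] [ 533.  -335.9  256.4] [ 529.4 -340.   248. ] [ 537.3 -330.3  262.9]
shift cm (tool) [ 39.706 -48.987 -12.988] rows>=15.4 | turn rad [-1.6615 -1.6323  0.8653] rows>=19.9 
  at [ 484.  -343.5  249.5] t 27.52 F [ 0.6  0.1 -0.4] w 87.9 q [-0.84  0.58  1.46  0.4   1.58 -0.91]
```

View pics/lines.png

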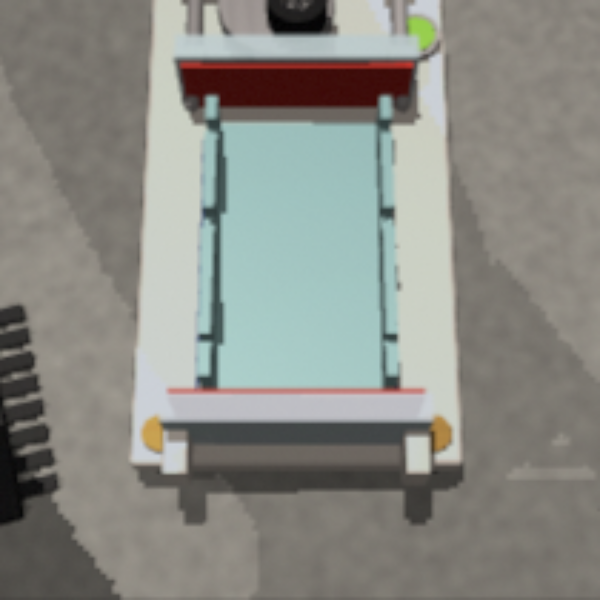

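Picture 9 (crop) shows the tray square between dam and gate. Its centre is 0.5 mm from the plate's mid-line and its yaw agrees to 0.2°. In y it is 6 mm toward the gate, which the gate will take up. Now the lever: pivot about (486.8, -136.6), knob about (484, -88.6), lever angle about 0.06 rad. I'll cage the knob with tangential jaws, tool down.

Emit:
apply_moves(
  increments=[
    {"gripper": 42, "delta_pos": [0, 0, 0], "dr": [0, -0.122, 0]},
    {"gripper": 42, "delta_pos": [0, 0, 0], "dr": [0, -0.122, 0]},
    {"gripper": 42, "delta_pos": [0, 0, 0], "dr": [0, -0.122, 0]},
    {"gripper": 42, "delta_pos": [0, 0, 0], "dr": [0, -0.122, 0]},
    {"gripper": 42, "delta_pos": [0, 0, 0], "dr": [0, -0.122, 0]},
  ],
)

```text
t: 27.93
ee_pos: [484.4, -344.5, 250.6]
orientation: [1.22, 1.196, -1.224]
ft_force: [-0.1, 0.4, -0.6]
width: 57.7
```

```bash
python3 - <<'E'
from h import *
plan([484,-88.6,130],tool(90,-90))
E
```

```text
shift cm (tool) [ 11.945  -0.544 -25.635] rows>=6.8 | turn rad [-0.019   0.0045 -0.0013] rows>=0.2 
  at [ 484.4 -344.5  250.6] t 27.93 F [-0.1  0.4 -0.6] w 57.7 q [-0.64  0.35  1.68 -0.    1.1  -0.62]
```

Emit:
apply_moves(
  increments=[
    {"gripper": 42, "delta_pos": [1.2, -0.05, -2.56], "dr": [-0.019, 0.0045, 0]},
    {"gripper": 42, "delta_pos": [1.2, 0, -2.56], "dr": [0, 0, 0]},
    {"gripper": 42, "delta_pos": [1.2, 0, -2.56], "dr": [0, 0, 0]},
    {"gripper": 42, "delta_pos": [1.2, 0, -2.56], "dr": [0, 0, 0]},
    {"gripper": 42, "delta_pos": [1.2, 0, -2.56], "dr": [0, 0, 0]},
  ],
)

```text
t: 28.35
ee_pos: [483.6, -214.3, 189.9]
orientation: [1.214, 1.215, -1.207]
ft_force: [1.0, 0.5, -0.1]
width: 37.1
```

Emit:
apply_moves(
  increments=[
    {"gripper": 42, "delta_pos": [1.2, 0, -2.56], "dr": [0, 0, 0]},
    {"gripper": 42, "delta_pos": [1.2, 0, -2.56], "dr": [0, 0, 0]},
    {"gripper": 42, "delta_pos": [1.2, 0, -2.56], "dr": [0, 0, 0]},
    {"gripper": 42, "delta_pos": [1.2, 0, -2.56], "dr": [0, 0, 0]},
    {"gripper": 42, "delta_pos": [1.2, 0, -2.56], "dr": [0, 0, 0]},
  ],
)

```text
t: 28.77
ee_pos: [483.6, -86.1, 130.7]
orientation: [1.214, 1.215, -1.207]
ft_force: [0.3, -0.2, -0.7]
width: 36.8
```

Emit:
apply_moves(
  increments=[
    {"gripper": 42, "delta_pos": [0, 0, 0], "dr": [0, 0, 0]},
    {"gripper": 42, "delta_pos": [0, 0, 0], "dr": [0, 0, 0]},
    {"gripper": 42, "delta_pos": [0, 0, 0], "dr": [0, 0, 0]},
    {"gripper": 42, "delta_pos": [0, 0, 0], "dr": [0, 0, 0]},
    {"gripper": 42, "delta_pos": [0, 0, 0], "dr": [0, 0, 0]},
  ],
)

```text
t: 29.18
ee_pos: [484.3, -88.6, 131.5]
orientation: [1.215, 1.213, -1.208]
ft_force: [-0.1, 0.8, 0.1]
width: 37.0
```

```bash
python3 - <<'E'
from h import *
plan([484,-88.6,64],tool(90,-90))
d=grab('wrist');P=np.nan_to_num(pts(d));hsv=cv2.cvtColor(d['img'],cv2.COLOR_RGB2HSV);H,S,V=[hsv[...,i].astype(int) for i in range(3)]
g=((H<8)|(H>172))&(S>110)&(np.hypot(P[...,0]-484,P[...,1]+88)<30)&(P[...,2]>68)&(P[...,2]<82)
q=P[g];print(g.sum(),q.mean(0),q.min(0),q.max(0))
E
```

```text
shift cm (tool) [ 6.747 -0.032  0.045] rows>=1.6 | turn rad [-0.0017 -0.0062  0.0002] rows>=0.1 
  at [484.3 -88.6 131.5] t 29.18 F [-0.1  0.8  0.1] w 37.0 q [-0.21  0.38  1.99  0.01  0.77 -0.21]
642 [484.03727982 -86.83186876  74.37202384] [477.36297559 -95.00889929  68.16490192] [491.0672227  -80.08497135  76.71848207]
```

Emit:
apply_moves(
  increments=[
    {"gripper": 42, "delta_pos": [2, 0, 0], "dr": [0, -0.006, 0]},
    {"gripper": 42, "delta_pos": [2, 0, 0], "dr": [0, 0, 0]},
    {"gripper": 42, "delta_pos": [1.5, 0, 0], "dr": [0, 0, 0]},
    {"gripper": 42, "delta_pos": [1.2, 0, 0], "dr": [0, 0, 0]},
    {"gripper": 42, "delta_pos": [0, 0, 0], "dr": [0, 0, 0]},
  ],
)

```text
t: 29.65
ee_pos: [482.5, -87.8, 62.2]
orientation: [1.209, 1.213, -1.213]
ft_force: [0.2, 0.6, 0.0]
width: 37.0
```

Emit:
apply_moves(
  increments=[
    {"gripper": 24, "delta_pos": [0, 0, 0], "dr": [0, 0, 0]},
    {"gripper": 24, "delta_pos": [0, 0, 0], "dr": [0, 0, 0]},
    {"gripper": 24, "delta_pos": [0, 0, 0], "dr": [0, 0, 0]},
    {"gripper": 24, "delta_pos": [0, 0, 0], "dr": [0, 0, 0]},
    {"gripper": 24, "delta_pos": [0, 0, 0], "dr": [0, 0, 0]},
  ],
)

```text
t: 30.07
ee_pos: [484.2, -87.6, 64.5]
orientation: [1.21, 1.209, -1.21]
ft_force: [-0.7, -0.4, 1.2]
width: 21.1
```

```bash
python3 - <<'E'
from h import *
# arc rows: TCP on the r=48 circle about the pivot, tool yaw turning with it
piv=np.array([486.8,-136.6]);o=ctrl.get_obs();R0=R.from_rotvec(o['orientation']).as_matrix();p=o['ee_pos'].copy();print(p,o['ft_force'],o['width'])
N=20;th0=np.arctan2(-(p[0]-piv[0]),p[1]-piv[1]);print('th0',th0,np.hypot(*(p[:2]-piv)))
thf=1.50;dth=(thf-th0)/N;c=np.linalg.norm;Rt=tool(90+np.degrees(th0),-90);plan(p,Rt)
for k in range(1,3):
    a=th0+dth*k;b=th0+dth*(k-1);q=lambda t:np.r_[piv+48*np.array([-np.sin(t),np.cos(t)]),p[2]]
    T=tool(90+np.degrees(b),-90);print((T.T@(q(a)-q(b))/10).round(3),R.from_matrix(T.T@tool(90+np.degrees(a),-90)).as_rotvec().round(4))
E
```

```text
[484.16161613 -87.57425964  64.53451971] [-0.73858623 -0.407506    1.15966662] 21.07786340625151
th0 0.05376443431815903 49.096683062426294
shift cm (tool) [0. 0. 0.] rows>=0.0 | turn rad [-0.0544 -0.0003  0.0003] rows>=0.4 
  at [484.2 -87.6  64.5] t 30.07 F [-0.7 -0.4  1.2] w 21.1 q [-0.2   0.5   2.01  0.    0.62 -0.2 ]
[-0.    -0.347  0.013] [-0.0723  0.     -0.    ]
[-0.    -0.347  0.013] [-0.0723 -0.     -0.    ]
```

Emit:
apply_moves(
  increments=[
    {"gripper": 24, "delta_pos": [0, 0, 0], "dr": [-0.054, 0, 0]},
    {"gripper": 24, "delta_pos": [0, -0.347, 0.013], "dr": [-0.0723, 0, 0]},
    {"gripper": 24, "delta_pos": [0, -0.347, 0.013], "dr": [-0.0723, 0, 0]},
    {"gripper": 24, "delta_pos": [0, -0.347, 0.013], "dr": [-0.0723, 0, 0]},
    {"gripper": 24, "delta_pos": [0, -0.347, 0.013], "dr": [-0.0723, 0, 0]},
  ],
)

```text
t: 30.48
ee_pos: [470.8, -90.3, 64.4]
orientation: [0.951, 1.353, -0.95]
ft_force: [2.1, 0.9, -0.2]
width: 21.0
```

Emit:
apply_moves(
  increments=[
    {"gripper": 24, "delta_pos": [0, -0.347, 0.013], "dr": [-0.0723, 0, 0]},
    {"gripper": 24, "delta_pos": [0, -0.347, 0.013], "dr": [-0.0723, 0, 0]},
    {"gripper": 24, "delta_pos": [0, -0.347, 0.013], "dr": [-0.0723, 0, 0]},
    {"gripper": 24, "delta_pos": [0, -0.347, 0.013], "dr": [-0.0723, 0, 0]},
    {"gripper": 24, "delta_pos": [0, -0.347, 0.013], "dr": [-0.0723, 0, 0]},
  ],
)

```text
t: 30.9
ee_pos: [455.7, -98.9, 64.4]
orientation: [0.674, 1.464, -0.674]
ft_force: [1.2, 1.2, -0.6]
width: 21.3
```

```bash
python3 - <<'E'
from h import *
piv=np.array([486.8,-136.6]);t=.0538+.0723*9
plan(np.r_[piv+48*np.array([-np.sin(t),np.cos(t)]),64],tool(90+np.degrees(t),-90))
E
```

```text
shift cm (tool) [ 0.038 -0.07   0.082] rows>=0.0 | turn rad [ 0.0033 -0.0002 -0.0002] rows>=0.0 
  at [455.7 -98.9  64.4] t 30.90 F [ 1.2  1.2 -0.6] w 21.3 q [-0.24  0.48  2.07  0.    0.59 -0.95]
```

Moving with about 1.7 N, as expected. I continue the arc with a small radius correction.

Emit:
apply_moves(
  increments=[
    {"gripper": 24, "delta_pos": [0, -0.36, 0.05], "dr": [-0.0723, 0, 0]},
    {"gripper": 24, "delta_pos": [0, -0.36, 0.04], "dr": [-0.0723, 0, 0]},
    {"gripper": 24, "delta_pos": [0, -0.347, 0.013], "dr": [-0.0723, 0, 0]},
    {"gripper": 24, "delta_pos": [0, -0.347, 0.013], "dr": [-0.0723, 0, 0]},
    {"gripper": 24, "delta_pos": [0, -0.347, 0.013], "dr": [-0.0723, 0, 0]},
  ],
)

```text
t: 31.32
ee_pos: [444.7, -112.9, 64.3]
orientation: [0.393, 1.536, -0.393]
ft_force: [1.5, 1.2, -0.0]
width: 21.2
```

Emit:
apply_moves(
  increments=[
    {"gripper": 24, "delta_pos": [0, -0.347, 0.013], "dr": [-0.0723, 0, 0]},
    {"gripper": 24, "delta_pos": [0, -0.347, 0.013], "dr": [-0.0723, 0, 0]},
    {"gripper": 24, "delta_pos": [0, -0.347, 0.013], "dr": [-0.0723, 0, 0]},
    {"gripper": 24, "delta_pos": [0, -0.347, 0.013], "dr": [-0.0723, 0, 0]},
    {"gripper": 24, "delta_pos": [0, -0.347, 0.013], "dr": [-0.0723, 0, 0]},
  ],
)

```text
t: 31.73
ee_pos: [439.3, -129.3, 64.3]
orientation: [0.11, 1.569, -0.11]
ft_force: [0.1, 1.7, 0.4]
width: 21.2
```

```bash
python3 - <<'E'
from h import *
piv=np.array([486.8,-136.6]);p=ctrl.get_obs()['ee_pos'];print('angle',np.arctan2(-(p[0]-piv[0]),p[1]-piv[1]))
t=1.571;plan(np.r_[piv+48*np.array([-np.sin(t),np.cos(t)]),64],tool(90+np.degrees(t),-90))
E
```

```text
angle 1.4189059163492566
shift cm (tool) [ 0.032 -0.728  0.049] rows>=0.2 | turn rad [-0.1402 -0.0006 -0.0004] rows>=1.1 
  at [ 439.3 -129.3   64.3] t 31.73 F [0.1 1.7 0.4] w 21.2 q [-0.31  0.47  2.09  0.    0.58 -1.74]
```

Emit:
apply_moves(
  increments=[
    {"gripper": 24, "delta_pos": [0, -0.3, 0.02], "dr": [-0.06, 0, 0]},
    {"gripper": 24, "delta_pos": [0, -0.3, 0.02], "dr": [-0.06, 0, 0]},
    {"gripper": 24, "delta_pos": [0, -0.15, 0], "dr": [0, 0, 0]},
    {"gripper": 24, "delta_pos": [0, 0, 0], "dr": [0, 0, 0]},
    {"gripper": 24, "delta_pos": [0, 0, 0], "dr": [0, 0, 0]},
  ],
)

```text
t: 32.15
ee_pos: [438.9, -136.8, 64.1]
orientation: [0.02, 1.572, -0.02]
ft_force: [0.7, -0.1, -0.1]
width: 21.0
```

Emit:
apply_moves(
  increments=[
    {"gripper": 24, "delta_pos": [0, -0.1, 0], "dr": [0, 0, 0]},
    {"gripper": 24, "delta_pos": [0, 0, 0], "dr": [0, 0, 0]},
    {"gripper": 24, "delta_pos": [0, 0, 0], "dr": [0, 0, 0]},
    {"gripper": 24, "delta_pos": [0, 0, 0], "dr": [0, 0, 0]},
    {"gripper": 24, "delta_pos": [0, 0, 0], "dr": [0, 0, 0]},
  ],
)

```text
t: 32.57
ee_pos: [438.7, -137.7, 63.9]
orientation: [0.019, 1.572, -0.018]
ft_force: [-0.4, 0.2, -0.2]
width: 20.9
```

Emit:
apply_moves(
  increments=[
    {"gripper": 24, "delta_pos": [0, -0.1, 0], "dr": [0, 0, 0]},
    {"gripper": 24, "delta_pos": [0, 0, 0], "dr": [0, 0, 0]},
    {"gripper": 24, "delta_pos": [0, 0, 0], "dr": [0, 0, 0]},
    {"gripper": 24, "delta_pos": [0, 0, 0], "dr": [0, 0, 0]},
    {"gripper": 24, "delta_pos": [0, 0, 0], "dr": [0, 0, 0]},
  ],
)

```text
t: 32.98
ee_pos: [438.7, -138.2, 63.9]
orientation: [0.02, 1.572, -0.018]
ft_force: [1.5, 6.9, 0.1]
width: 21.3
```

Emit:
apply_moves(
  increments=[
    {"gripper": 24, "delta_pos": [0, -0.05, 0], "dr": [0, 0, 0]},
    {"gripper": 24, "delta_pos": [0, 0, 0], "dr": [0, 0, 0]},
    {"gripper": 24, "delta_pos": [0, 0, 0], "dr": [0, 0, 0]},
    {"gripper": 24, "delta_pos": [0, 0, 0], "dr": [0, 0, 0]},
    {"gripper": 24, "delta_pos": [0, 0, 0], "dr": [0, 0, 0]},
  ],
)

```text
t: 33.4
ee_pos: [438.6, -138.3, 63.9]
orientation: [0.021, 1.573, -0.018]
ft_force: [3.1, 8.7, 2.0]
width: 21.0
```

Emit:
apply_moves(
  increments=[
    {"gripper": 24, "delta_pos": [0, 0.15, 0], "dr": [0, 0, 0]},
    {"gripper": 24, "delta_pos": [0, 0.15, 0], "dr": [0, 0, 0]},
    {"gripper": 24, "delta_pos": [0, 0, 0], "dr": [0, 0, 0]},
    {"gripper": 24, "delta_pos": [0, 0, 0], "dr": [0, 0, 0]},
    {"gripper": 24, "delta_pos": [0, 0, 0], "dr": [0, 0, 0]},
  ],
)

```text
t: 33.82
ee_pos: [438.7, -136.4, 63.9]
orientation: [0.019, 1.572, -0.018]
ft_force: [-1.4, -0.3, -1.1]
width: 21.5
```

Emit:
apply_moves(
  increments=[
    {"gripper": 24, "delta_pos": [-1, 0, 0], "dr": [0, 0, 0]},
    {"gripper": 24, "delta_pos": [-2.5, 0, 0], "dr": [0, 0, 0]},
    {"gripper": 24, "delta_pos": [-3.5, 0, 0], "dr": [0, 0, 0]},
    {"gripper": 24, "delta_pos": [-3.5, 0, 0], "dr": [0, 0, 0]},
    {"gripper": 24, "delta_pos": [-3.5, 0, 0], "dr": [0, 0, 0]},
  ],
)

```text
t: 34.23
ee_pos: [438.4, -136.3, 205.9]
orientation: [0.019, 1.573, -0.018]
ft_force: [0.5, -0.3, 0.2]
width: 21.3
```

Emit:
apply_moves(
  increments=[
    {"gripper": 24, "delta_pos": [-3.5, 0, 0], "dr": [0, 0, 0]},
    {"gripper": 24, "delta_pos": [0, -3.5, 0], "dr": [0, 0, 0]},
    {"gripper": 24, "delta_pos": [0, -3.5, 0], "dr": [0, 0, 0]},
    {"gripper": 24, "delta_pos": [0, -3.5, 0], "dr": [0, 0, 0]},
    {"gripper": 24, "delta_pos": [0, -3.5, 0], "dr": [0, 0, 0]},
  ],
)

```text
t: 34.65
ee_pos: [435.4, -277.8, 240.2]
orientation: [0.018, 1.571, -0.018]
ft_force: [1.5, 0.3, 0.1]
width: 20.8
```

Emit:
apply_moves(
  increments=[
    {"gripper": 24, "delta_pos": [0, -3.5, 0], "dr": [0, 0, 0]},
    {"gripper": 24, "delta_pos": [0, -3.5, 0], "dr": [0, 0, 0]},
    {"gripper": 24, "delta_pos": [0, -3.5, 0], "dr": [0, 0, 0]},
    {"gripper": 24, "delta_pos": [0, -3.5, 0], "dr": [0, 0, 0]},
    {"gripper": 24, "delta_pos": [0, 0, 0], "dr": [0, 0, 0]},
  ],
)

```text
t: 35.07
ee_pos: [432.0, -421.8, 239.7]
orientation: [0.019, 1.571, -0.023]
ft_force: [-1.0, 0.7, 0.5]
width: 21.0
```

```bash
python3 - <<'E'
from h import *
print(ctrl.get_obs()['ee_pos'])
a=grab('scene');b=grab('side')
W=np.zeros((300,800,3),np.uint8);W[:,:400]=cv2.resize(b['img'][160:250,320:440],(400,300),interpolation=2);W[:,400:]=cv2.resize(a['img'][220:340,150:310],(400,300),interpolation=2);save('closed',W)
for n,d in(('scene',a),('side',b)):
    P=np.nan_to_num(pts(d));hsv=cv2.cvtColor(d['img'],cv2.COLOR_RGB2HSV);H,S,V=[hsv[...,i].astype(int) for i in range(3)]
    g=((H<8)|(H>172))&(S>110)&(np.hypot(P[...,0]-440,P[...,1]+136)<40)&(P[...,2]>55)&(P[...,2]<82)
    q=P[g];print(n,'knob',g.sum(),q.mean(0) if len(q) else '')
    t=(H>80)&(H<100)&(S>30)&(P[...,2]>18)&(P[...,2]<50)&(np.hypot(P[...,0]-486,P[...,1]+226)<75)
    q=P[t];print(n,'tray',t.sum(),np.percentile(q,[2,98],axis=0).round(1) if len(q) else '')
E
```

```text
[ 432.00074014 -421.7997018   239.70017212]
scene knob 40 [ 443.55964671 -137.89177448   70.96916248]
scene tray 1062 [[ 456.  -275.6   19.5]
 [ 520.8 -183.2   45.4]]
side knob 55 [ 439.64565534 -130.56366918   67.84270299]
side tray 293 [[ 455.3 -274.2   22.6]
 [ 517.1 -201.7   46.5]]
```

View pics/closed.png

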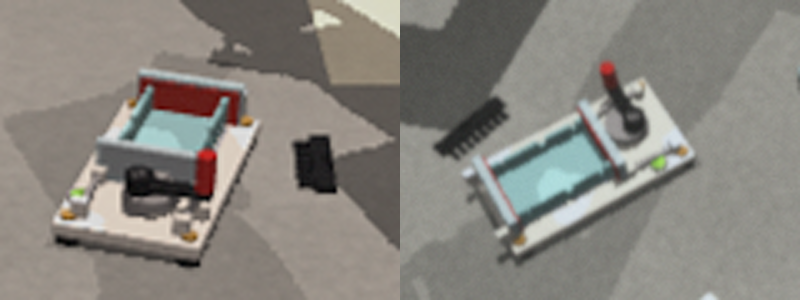

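Picture 10 shows the lever pointing along -x and the gate against the tray, which is flat and channel up. I'll do one accurate wrist check of the gate and knob from the earlier viewpoint.

```bash
python3 - <<'E'
from h import *
plan([484,-343,250],tool(88.9,-55))
E
```

```text
shift cm (tool) [-1.109  7.536  5.036] rows>=2.2 | turn rad [1.5104 0.4775 0.4769] rows>=13.2 
  at [ 431.7 -417.   238.9] t 35.17 F [0.8 0.5 0.1] w 21.0 q [-0.79  0.38  1.68 -0.    1.09 -2.33]
```

Emit:
apply_moves(
  increments=[
    {"gripper": 24, "delta_pos": [-0.37, 2.5, 1.68], "dr": [0, 0, 0]},
    {"gripper": 24, "delta_pos": [-0.37, 2.5, 1.68], "dr": [0, 0, 0]},
    {"gripper": 24, "delta_pos": [-0.37, 2.5, 1.68], "dr": [0, 0, 0]},
    {"gripper": 24, "delta_pos": [0, 0, 0], "dr": [0.1007, 0.0318, 0.0318]},
    {"gripper": 24, "delta_pos": [0, 0, 0], "dr": [0.1007, 0.0318, 0.0318]},
  ],
)

```text
t: 35.58
ee_pos: [485.1, -338.8, 250.9]
orientation: [0.231, 1.629, -0.126]
ft_force: [-0.3, -0.0, -0.8]
width: 21.1
```

Emit:
apply_moves(
  increments=[
    {"gripper": 24, "delta_pos": [0, 0, 0], "dr": [0.1007, 0.0318, 0.0318]},
    {"gripper": 24, "delta_pos": [0, 0, 0], "dr": [0.1007, 0.0318, 0.0318]},
    {"gripper": 24, "delta_pos": [0, 0, 0], "dr": [0.1007, 0.0318, 0.0318]},
    {"gripper": 24, "delta_pos": [0, 0, 0], "dr": [0.1007, 0.0318, 0.0318]},
    {"gripper": 24, "delta_pos": [0, 0, 0], "dr": [0.1007, 0.0318, 0.0318]},
  ],
)

```text
t: 36.0
ee_pos: [484.6, -340.5, 250.5]
orientation: [0.773, 1.708, -0.407]
ft_force: [0.3, 0.4, 0.3]
width: 21.1
```

Emit:
apply_moves(
  increments=[
    {"gripper": 24, "delta_pos": [0, 0, 0], "dr": [0.1007, 0.0318, 0.0318]},
    {"gripper": 24, "delta_pos": [0, 0, 0], "dr": [0.1007, 0.0318, 0.0318]},
    {"gripper": 24, "delta_pos": [0, 0, 0], "dr": [0.1007, 0.0318, 0.0318]},
    {"gripper": 24, "delta_pos": [0, 0, 0], "dr": [0.1007, 0.0318, 0.0318]},
    {"gripper": 24, "delta_pos": [0, 0, 0], "dr": [0.1007, 0.0318, 0.0318]},
  ],
)

```text
t: 36.42
ee_pos: [484.6, -340.7, 250.4]
orientation: [1.327, 1.692, -0.693]
ft_force: [0.5, -0.6, 0.2]
width: 21.3
```

Emit:
apply_moves(
  increments=[
    {"gripper": 24, "delta_pos": [0, 0, 0], "dr": [0.1007, 0.0318, 0.0318]},
    {"gripper": 24, "delta_pos": [0, 0, 0], "dr": [0.1007, 0.0318, 0.0318]},
    {"gripper": 24, "delta_pos": [0, 0, 0], "dr": [0.1007, 0.0318, 0.0318]},
    {"gripper": 24, "delta_pos": [0, 0, 0], "dr": [0, 0, 0]},
    {"gripper": 24, "delta_pos": [0, 0, 0], "dr": [0, 0, 0]},
  ],
)

```text
t: 36.83
ee_pos: [484.1, -341.5, 250.0]
orientation: [1.656, 1.633, -0.862]
ft_force: [0.4, 0.7, -0.5]
width: 21.1
```

```bash
python3 - <<'E'
from h import *
ctrl.get_image('wrist')
d=grab('wrist');P=np.nan_to_num(pts(d));hsv=cv2.cvtColor(d['img'],cv2.COLOR_RGB2HSV);H,S,V=[hsv[...,i].astype(int) for i in range(3)]
near=(abs(P[...,0]-486)<75)&(abs(P[...,1]+200)<140)
t=(H>80)&(H<100)&(S>25)&near&(P[...,2]>38)&(P[...,2]<48)
q=P[t];print('rim y',np.percentile(q[:,1],[1,99]).round(1),'x',np.percentile(q[:,0],[2,98]).round(1),cv2.minAreaRect(q[:,:2].astype(np.float32)))
for y in(-260,-225,-190):
    s=q[abs(q[:,1]-y)<6];pl=P[near&(abs(P[...,2]-20)<6)&(abs(P[...,1]-y)<6)];print(y,np.percentile(s[:,0],[2,98]).round(1),np.percentile(pl[:,0],[1,99]).round(1))
g=((H<8)|(H>172))&(S>110)&near
k,l,s,c=cv2.connectedComponentsWithStats(g.astype(np.uint8))
for i in range(1,k):
    if s[i,4]>12: print('red',c[i].round(),s[i,4],P[l==i].mean(0).round(1),P[l==i].min(0).round(1),P[l==i].max(0).round(1))
save('final',cv2.resize(d['img'][60:350,190:480],(600,600)));plan([484,-343,250],tool(88.9,-55))
E
```

```text
rim y [-269.5 -142.3] x [453.3 517.5] ((484.5744934082031, -205.27902221679688), (71.51007080078125, 136.3752899169922), 4.123717784881592)
-260 [453.1 516.3] [430.8 538. ]
-225 [453.7 517.4] [431.6 538.9]
-190 [455.  518.1] [431.8 539.5]
red [274. 132.] 394 [ 439.7 -137.4   64. ] [ 422.4 -143.1   -1.6] [446.2 -73.3  76.7]
red [323. 181.] 967 [ 485.8 -177.4   39.3] [ 446.3 -179.2   20.6] [ 526.3 -174.1   50.8]
red [283. 281.] 375 [ 469.4 -334.4  258.8] [ 456.7 -340.    39.7] [ 472.9 -269.5  267.6]
red [365. 280.] 360 [ 500.4 -334.8  259.1] [ 496.6 -339.9  249.2] [ 504.  -328.4  267. ]
red [324. 278.] 53 [ 485.5 -279.6   51.9] [ 462.8 -331.4   46.8] [ 508.  -278.   249.8]
shift cm (tool) [-0.054 -0.071  0.132] rows>=0.0 | turn rad [0.0057 0.0016 0.0021] rows>=0.1 
  at [ 484.7 -341.6  250.3] t 36.93 F [ 0.2 -1.  -0.1] w 21.2 q [-0.83  0.58  1.46  0.4   1.58 -0.92]
```

View pics/final.png

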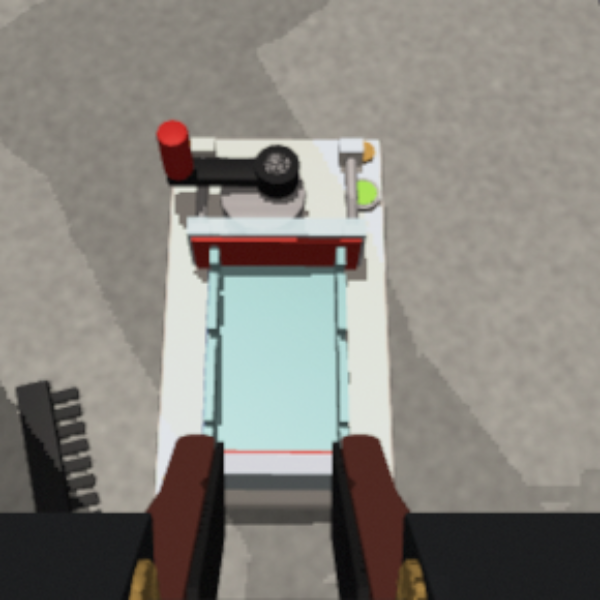

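```bash
python3 -c "
from h import *
print(ctrl.close_job())"
```

```text
the job is handed in; nothing more can be done
None
```

The tray is on the gel caster's marked place, flat and channel up, with the gate closed on it, and the job is handed in at about 37 s. No verdict is reported.

**What I did:** I gripped the 64 × 100 mm tray on the mat across its width and turned it 90° to stand on its end on bare bench. I then gripped it again from the channel side, turned it another 90° and set it down at a contact force of about 2.4 N. The lever was swung round with the knob caged between the fingers until it hit a hard stop at about 9 N. Nothing was dropped or toppled.

**Last checks:**
- **Tray position:** it is centred about 0.5 mm from the plate's mid-line and square to it within about 0.2°. I did not measure the marked lines themselves, which the tray mostly hides.
- **Gate:** it moved about 13.1 mm against about 13.5 mm expected. The gap between the gaskets measures about 101 mm, so the 100 mm tray fits snugly.
- **Lever:** it points along the caster's -x. The side and scene cameras disagree by about 7 mm on the knob's y, partly because each sees a different face of it. For "fully closed" I relied on the hard stop and the gate travel.
- **One bad reading:** in the last wrist picture the tray's far end could not be measured, because pale gate and lever parts got into the colour mask.
- **Other things:** nothing else was touched that I saw in the pictures, but I did not measure the other objects again at the end.

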